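# Load the drying hood's carriage

## Task

Load the drying hood. Move the amber dish with the orange lid off the runway to stand upright, wholly on the cork mat; then free the red clamp, pull the carriage right out, lift every sample basket off its hook and stand each one upright in a cell of its own in the carriage, and only with all of them aboard push the carriage fully home under the hood and turn the clamp shut again. Leave the flask, the orange sand timer and the white bottle where they are.

Things in the scene. Friction and masses are not known exactly. Their poses are not given: they have to be found in the camera images.
- stand: Fixed drip stand: base plate 130 x 260 mm, 10 mm thick; a cross bar at its x = +55 mm, top 200 mm above the bench, bears four steel hooks along y at -90, -30, 30, 90 mm. Each is a 9 mm rod pointing to the stand's -x, centre line 190 mm above the bench, ending at x = -42 mm in an upturned tip. Baskets hang at x = 0 +- 10 mm. Origin: on the bench under the hanging line, z up.
- hook_tip (a point): Top centre of the upturned tip of the hook at the stand's y = -30 mm, 10 mm above the rod's centre line (the tip's round end is 4.5 mm more). Axes as the stand's. To come off, a basket is raised 15 to 25 mm (at 29 mm its cup meets the rod from below), drawn level along the stand's -x by 75 mm or more, so that hanger and cup clear the tip, then lifted away.
- basket1: Sample basket, one of up to four alike (None if absent). White open cup, rim 44 mm across, foot 36 mm, 40 mm tall, 90 g, with a blue hanger: two thin posts at y = +-20 mm carry a flat upright tab 10 mm thick (along x), 44 mm wide (along y), 88 to 125 mm above the foot. Origin: centre of the foot's underside, z up the hanger. Starts hanging on a hook, x along it.
- basket2: Sample basket, as basket1 (None if absent). The eye that the hook passes through (along x) is the gap between the posts, from the rim at 40 mm to the underside of the tab, an inverted V peaking at 80 mm above the foot.
- basket3: Sample basket, as basket1 (None if absent). Best gripped by the tab's flat faces, fingers closing along the basket's x, grip point 110 to 114 mm above the foot, so that the fingertips stay above the hook's rod.
- basket4: Sample basket, as basket1 (None if absent). Standing in the tray, its top is about 141 mm above the bench.
- dryer: Fixed drying hood on a grey base plate 10 mm thick (its x -85 to 130 mm, y -195 to 195 mm). The clear hood covers y -200 to -35 mm, x +-80 mm, roof 169 to 175 mm above the bench, open to +y; the plate beyond, in +y, is the carriage's runway. Origin: bench level, middle of the runway's width and of the plate's length; z up.
- carriage (a joint): Travel of the carriage along the dryer's +y, m: 0 = fully home under the hood, 0.17 = right out (end stop). Sliding friction about 3 N, stays where left. With the clamp shut its finger holds the yellow lug on the carriage's +x side (about 3 mm of play).
- tray (a point): Middle of the carriage's tray on its inner floor, 16 mm above the bench; axes as the dryer's. Tray 136 mm square outside, walls and the dividing walls 4 mm thick, all to 44 mm above the bench, making 2 x 2 open square cells 62 mm wide, centred at x, y = +-33 mm from this point.
- handle (a point): On the axis of the carriage's handle, a black upright square post 16 x 16 mm, faces along the dryer's x and y, top 128 mm above the bench; this point is 20 mm below the top. It is 115 mm from the tray's middle in +y and moves with the carriage.
- clamp (a joint): Angle of the clamp knob, rad: 0 = shut (finger in front of the carriage's lug), 1.4 = free, end stop. Freed counter-clockwise seen from above, shut clockwise. Friction 0.05 N m, stays where left. It can be shut only with the carriage home.
- clamp_grip (a point): On the clamp knob's vertical axis at the height to grip, 116 mm above the bench. The grip is a red upright bar 12 mm thick, 48 mm long, 98 to 128 mm above the bench, lying along this frame's x; fingers close along its y. The frame turns with the knob.
- dish: Squat amber glass dish, 66 mm across, with an orange lid fixed to it, 38 mm tall to the lid's top; on the lid an upright orange knob 22 mm across, from 38 to 70 mm above the foot, to grip it by. 0.2 kg. Origin: centre of its underside, z up. Starts on the runway, in the carriage's way.
- mat: Fixed round cork mat, 100 mm across, 2 mm thick. Origin: centre of its underside, on the bench.
- flask: Green conical flask, foot 76 mm across, 118 mm tall; bystander, not to be moved. Origin: centre of its underside.
- timer: Orange sand timer, 48 mm across, 90 mm tall; bystander, not to be moved. Origin: centre of its underside.
- bottle: White bottle with a blue cap, 56 mm across, 140 mm tall; bystander, not to be moved. Origin: centre of its underside.
Not all that is in view belongs to the job. What is shaped like the basket2 but green is not meant.

How it is judged:
On the way, in this order (a step that is already met when the one before it is completed fails the run):
1. the dish stands upright on the cork mat (horizontal distance between dish and mat below 0.021 m and height (world z) of dish below 0.01 m and angle between dish's own z axis and vertical below 0.15 rad), for 0.2 s.
2. the clamp is turned free (value of joint clamp above 1.1 rad), for 0.2 s.
3. the carriage is pulled right out (value of joint carriage above 0.155 m), for 0.2 s.
4. with the carriage still out, every basket stands upright in its cell, let go (value of joint carriage above 0.14 m and x of basket1 in the frame of tray between -0.052 and 0.052 m and y of basket1 in the frame of tray between -0.052 and 0.052 m and z of basket1 in the frame of tray between -0.006 and 0.012 m and angle between each of basket1, basket2, basket3, basket4's own z axis and vertical below 0.2 rad and x of basket2 in the frame of tray between -0.052 and 0.052 m and y of basket2 in the frame of tray between -0.052 and 0.052 m and z of basket2 in the frame of tray between -0.006 and 0.012 m and x of basket3 in the frame of tray between -0.052 and 0.052 m and y of basket3 in the frame of tray between -0.052 and 0.052 m and z of basket3 in the frame of tray between -0.006 and 0.012 m and x of basket4 in the frame of tray between -0.052 and 0.052 m and y of basket4 in the frame of tray between -0.052 and 0.052 m and z of basket4 in the frame of tray between -0.006 and 0.012 m and contact force between the fingers and basket1 below 0.1 N and contact force between the fingers and basket2 below 0.1 N and contact force between the fingers and basket3 below 0.1 N and contact force between the fingers and basket4 below 0.1 N), for 0.3 s.
5. the carriage is fully home under the hood (value of joint carriage below 0.006 m), for 0.2 s.
6. the clamp is shut (value of joint clamp below 0.2 rad), for 0.2 s.
At the end, for the whole second after the job is handed in: All baskets of this run stand upright (within 0.2 rad) on the floor of the tray, each in a cell of its own; the carriage is home (within 6 mm), the clamp shut (within 0.2 rad); the dish stands upright at rest, wholly on the cork mat (centres within 21 mm) (all of step 1 and x of basket1 in the frame of tray between -0.052 and 0.052 m and y of basket1 in the frame of tray between -0.052 and 0.052 m and z of basket1 in the frame of tray between -0.006 and 0.012 m and angle between each of basket1, basket2, basket3, basket4's own z axis and vertical below 0.2 rad and x of basket2 in the frame of tray between -0.052 and 0.052 m and y of basket2 in the frame of tray between -0.052 and 0.052 m and z of basket2 in the frame of tray between -0.006 and 0.012 m and x of basket3 in the frame of tray between -0.052 and 0.052 m and y of basket3 in the frame of tray between -0.052 and 0.052 m and z of basket3 in the frame of tray between -0.006 and 0.012 m and x of basket4 in the frame of tray between -0.052 and 0.052 m and y of basket4 in the frame of tray between -0.052 and 0.052 m and z of basket4 in the frame of tray between -0.006 and 0.012 m and linear speed of each of basket1, basket2, basket3, basket4, dish below 0.02 m/s and value of joint carriage below 0.006 m and value of joint clamp below 0.2 rad); the robot touches nothing.
It fails at once if a bystander is moved more than 30 mm or tipped over (distance of any of flask, timer, bottle from where it was at the start of the episode above 0.03 m or angle between any of flask, timer, bottle's own z axis and vertical above 0.5 rad).
Of basket1, basket2, basket3, basket4 only 2 to 4 are there at a start; the rules pass over those that are not, and their reading is None.
At some moment in a run one of dish may be knocked a few centimetres aside while the robot is not near it.
It also fails if it takes over 210 s, if anything falls off the work surface, if the arm or the gripper's body presses on something with over 40 N, if the wrist force passes 120 N, or if a joint passes its speed limit or range.

## Robot

A 6-joint arm with a two-finger parallel gripper is mounted at the origin on the work surface. World frame = base frame: x ahead of the robot, y to its left, z up, the work surface at z = 0. Lengths are in m, angles in rad, forces in N, time in s.
With the tool pointing down it reaches from about 0.25 to 0.8 m from the base axis. Payload 8.5 kg.
Tool frame: the origin (TCP) lies midway between the tips of the shut fingers; the grasp point (between the pads) lies 19 mm behind it (robot.grip_point_offset is the distance from the TCP to the grasp point, in m); z points along the fingers, y is the line along which they close (so a half turn about z gives the same grasp; the last joint's range is limited). The gripper opens to 85 mm and grips with 20 to 120 N. Pads are 22 mm wide; open, the fingers measure 114 mm over their backs; the gripper's body (76 mm by 85 mm) begins 54 mm behind the grasp point. The pads swing forward as they close: fully open they stand 13 mm farther back than shut.
Start: joints at [1.282, 0.238, -0.013, 1.319, 0, 1.571], TCP at [0.15, 0.503, 0.231] pointing down, gripper open.
Joint ranges: [-2.66, 2.66], [-1.03, 1.9], [-1.14, 1.46], [-1.82, 2.27], [-1.45, 1.34], [-3.14, 3.14]. Speed limits (rad/s): [2.22, 2.22, 2.79, 3.14, 3.14, 3.14].

## Interface

Orientations are given as a rotation vector (axis times angle).
In Python, from plant import readout, get_image, get_calibration, robot gives the robot as it stands.
- The arm moves only by the tool apply_moves, never from a script. Its argument "targets" is a list of rows, each a list of 3 entries, a list of its own where there are three numbers: the turn, a rotation vector about the tool's x, y, z in degrees, then the shift along the tool's x, y, z in mm, then the opening, from -1 (shut) to 1 (fully open). A call has 1 to 10 rows; each row shifts and turns the commanded pose from where the row before left it, along the tool's axes as they then stand; what a row does not reach is not made up. A row lasts 1/10 s, in which the tool goes at most 50 mm and 8.59 degrees, less where a joint would pass 70% of its speed; a pose out of reach is approached as far as the arm can. A call with a gripper value outside its range is refused whole. The fingers move at their own pace and stop on an object; "force" is the grip in N (left out, the last holds). Time passes only in rows, so rows that do not move let the fingers close. It gives the time, the measured TCP pose, the force, the opening and the grip force at its end, in the units of the state.
- readout.state(): the state, without advancing time (a new reading comes with each control period).
- get_image(name): name is "side" or "top" or "wrist"; returns the picture (420x560x3 uint8, red, green, blue); there is no depth.
- get_calibration(name): a dict with "fx", "fy", "cx", "cy" (pixels), "rvec" (rotation vector, rad) and "tvec" (3), from world to camera coordinates, as OpenCV has them; the wrist camera has in their place "mount" (4x4, takes a point from camera to tool coordinates, whose origin is the TCP and whose axes are the flange's). Camera axes: x right, y down, z forward; pixel columns grow to the right and rows downward; lengths in m; the calibration is good to about 2 mm. A picture is of the moment at which its call begins: read the wrist's pose just before it. get_calibration takes no time and is no camera call.
- robot.job_done(): hands the job in; it is judged then, once.
The state is a dict: "t": time; "joint_positions": joint angles; "joint_vel": joint speeds; "joint_torque": joint torques, N m; "eef_pos": TCP position; "eef_rot": TCP orientation; "force": force on the tool from outside, world axes, zero at the start; "wrist_torque": the same for the moment, N m; "width": finger opening in m; "grip_force": force on a finger pad.
Only numpy, scipy, OpenCV 4.12 (cv2) and the standard library are available. Lean on these libraries where they do the work, as an engineer would, in place of code of your own. Each camera call takes 0.05 s, during which the arm holds its last target. There are 200 camera calls.

## Working session

There is one attempt and no reset: what is moved stays moved. The work goes in short steps, Python scripts to look and compute and a tool call to move; the robot and the scene stay as the last step left them, time stands still between calls to the robot, and variables do not carry over. Pictures are saved under pics/ and viewed, at most 14 in all, crops included, and the job is handed in when it is done.

Besides the shell and the picture viewer there is one more tool, called as name(argument=value, ...), one argument or row to a line, values as JSON. apply_moves: Moves the arm, as the interface text tells. Its arguments: {"type":"object","properties":{"targets":{"type":"array"},"force":{"type":"number"}},"required":["targets"]}

```bash
mkdir -p pics; ls; python3 - <<'E'
from plant import readout,get_image,get_calibration,robot
import cv2
for n in ("side","top","wrist"):
    im=get_image(n); cv2.imwrite(f"pics/{n}0.png",im[:,:,::-1])
    print(n,get_calibration(n))
s=readout.state(); print(s)
E
```

```text
pics
side {'fx': 419.8324186411244, 'fy': 419.8324186411244, 'cx': 282.078141097221, 'cy': 209.25931944309417, 'rvec': array([ 0.41865925, -2.79646276,  1.07040374]), 'tvec': array([0.5652353 , 0.17706057, 0.88723852])}
top {'fx': 507.3375340422791, 'fy': 507.3375340422791, 'cx': 283.32798876854446, 'cy': 210.89279608540232, 'rvec': array([ 2.01839446, -2.20706354,  0.23793179]), 'tvec': array([0.07652346, 0.60518685, 1.3056227 ])}
wrist {'fx': 358.54639937830063, 'fy': 358.54639937830063, 'cx': 277.07791832923846, 'cy': 203.00984298368974, 'mount': array([[ 8.83131554e-04, -9.64430479e-01, -2.64335149e-01,
         6.75663524e-02],
       [ 9.99999610e-01,  8.46333130e-04,  2.53094390e-04,
        -6.78781170e-04],
       [-2.03763494e-05, -2.64335270e-01,  9.64430850e-01,
        -1.41778261e-01],
       [ 0.00000000e+00,  0.00000000e+00,  0.00000000e+00,
         1.00000000e+00]])}
{'t': 0.15, 'joint_positions': array([ 1.28200707e+00,  2.38646638e-01, -1.40782772e-02,  1.31920273e+00,
        7.37781815e-06,  1.57081325e+00]), 'joint_vel': array([-0.00160308, -0.00207992,  0.00239279,  0.00114673,  0.00012693,
        0.0004936 ]), 'joint_torque': array([-6.32381525e-04, -5.39075160e+01,  3.46599805e+01,  1.44258657e-02,
       -1.90399913e-05, -1.82881251e-05]), 'eef_pos': array([0.14941948, 0.50294347, 0.23081651]), 'eef_rot': array([-4.52056168e-01, -3.10872609e+00,  1.75681107e-03]), 'force': array([ 0.35321549, -0.41728292,  0.01393127]), 'wrist_torque': array([ 0.02533886,  0.00574542, -0.01857708]), 'grip_force': 0.0, 'width': 0.08533510169779665}
```

View pics/top0.png

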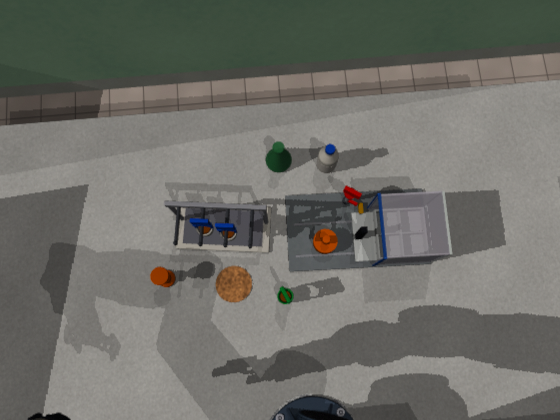

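View pics/side0.png

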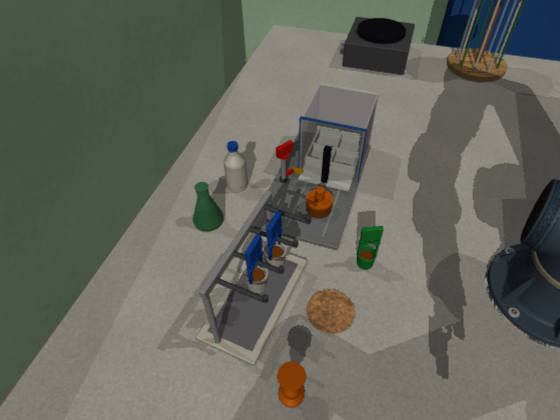

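The top view shows the stand with two blue tabs at about (201,225) and (227,230). The dish knob is at (325,238), the mat at (235,284), the red clamp at (353,195) and the handle at (362,233). The green decoy at (285,296) stays put. In the side view, both baskets hang on the middle hooks.

```bash
cat > h.py <<'E'
import numpy as np, cv2
from plant import readout,get_image,get_calibration,robot
from scipy.spatial.transform import Rotation as R
def cam(n,s=None):
    c=get_calibration(n); K=np.array([[c['fx'],0,c['cx']],[0,c['fy'],c['cy']],[0,0,1]])
    if n=='wrist':
        s=s or readout.state(); T=np.eye(4);T[:3,:3]=R.from_rotvec(s['eef_rot']).as_matrix();T[:3,3]=s['eef_pos']
        M=np.linalg.inv(T@c['mount']); return K,M[:3,:3],M[:3,3]
    return K,R.from_rotvec(c['rvec']).as_matrix(),np.array(c['tvec'])
def pix(C,p):
    K,r,t=C; q=K@(r@np.array(p,float)+t); return q[:2]/q[2]
def ray(C,uv):
    K,r,t=C; return -r.T@t, r.T@np.linalg.inv(K)@np.array([uv[0],uv[1],1.])
def onz(C,uv,z):
    o,d=ray(C,uv); return o+d*(z-o[2])/d[2]
def tri(C1,u1,C2,u2):
    A=np.zeros((3,3));b=np.zeros(3);res=[]
    for C,u in((C1,u1),(C2,u2)):
        o,d=ray(C,u);d/=np.linalg.norm(d);P=np.eye(3)-np.outer(d,d);A+=P;b+=P@o;res.append((P,o))
    x=np.linalg.solve(A,b); return x,[np.linalg.norm(P@(x-o))*1e3 for P,o in res]
def mask(im,lo,hi):
    return cv2.inRange(cv2.cvtColor(im,cv2.COLOR_RGB2HSV),np.array(lo),np.array(hi))
def blobs(m,amin=15):
    n,l,st,c=cv2.connectedComponentsWithStats(m)
    return [(c[i].round(1).tolist(),st[i].tolist()) for i in range(1,n) if st[i][4]>=amin]
def tool():  # state of the tool
    s=readout.state(); return s,np.array(s['eef_pos']),R.from_rotvec(s['eef_rot']).as_matrix()
E
python3 - <<'E'
from h import *
for n in("top","side"):
    im=cv2.imread(f"pics/{n}0.png")[:,:,::-1].copy(); C=cam(n)
    print(n,"cam at",ray(C,(0,0))[0].round(3))
    for nm,lo,hi in(("blue",(108,150,60),(125,255,255)),("orange",(3,190,120),(13,255,255)),("red",(174,150,120),(180,255,255)),("red0",(0,200,120),(3,255,255)),("green",(50,150,40),(75,255,255)),("mat",(8,80,60),(18,190,230)),("yellow",(18,180,100),(28,255,255))):
        print(nm,blobs(mask(im,lo,hi)))
    im4=cv2.resize(im[150:320,130:460] if n=="top" else im[100:360,180:410],None,fx=2.4 if n=="top" else 2.3,fy=2.4 if n=="top" else 2.3,interpolation=cv2.INTER_CUBIC)
    cv2.imwrite(f"pics/{n}0z.png",im4[:,:,::-1])
C=cam("top")
print([onz(C,(235,284),.002).round(3),onz(C,(325,238),.07).round(3),onz(C,(362,233),.128).round(3),onz(C,(353,195),.128).round(3)])
s,p,r=tool();print(p,r.round(3))
E
```

```text
top cam at [0.322 0.052 1.404]
blue [([329.7, 148.9], [325, 144, 10, 11, 78]), ([381.6, 225.1], [377, 193, 10, 67, 197]), ([198.0, 221.0], [190, 218, 18, 9, 105]), ([223.0, 225.6], [215, 223, 19, 8, 101])]
orange [([326.4, 234.7], [320, 229, 16, 14, 137]), ([323.8, 245.9], [313, 234, 24, 19, 197]), ([158.7, 275.5], [151, 267, 17, 18, 237])]
red []
red0 [([352.5, 191.0], [345, 186, 16, 11, 69]), ([347.9, 195.6], [345, 193, 8, 5, 21]), ([352.8, 201.9], [349, 200, 8, 5, 24])]
green [([274.5, 159.4], [267, 147, 17, 25, 250]), ([285.3, 294.9], [278, 287, 15, 17, 124])]
mat [([233.4, 283.7], [216, 266, 36, 36, 1049])]
yellow [([360.5, 207.7], [359, 203, 4, 10, 38])]
side cam at [0.394 0.606 0.784]
blue [([462.0, 6.8], [451, 0, 22, 16, 186]), ([485.9, 4.1], [484, 0, 6, 10, 24]), ([492.8, 5.0], [491, 0, 5, 12, 16]), ([537.7, 30.0], [506, 0, 54, 60, 1590]), ([507.0, 11.9], [502, 2, 10, 20, 50]), ([482.4, 13.8], [480, 11, 6, 7, 16]), ([494.4, 26.9], [492, 20, 6, 13, 21]), ([501.7, 26.0], [499, 23, 6, 9, 21]), ([474.7, 37.3], [470, 25, 11, 23, 55]), ([487.9, 44.9], [486, 41, 5, 9, 19]), ([493.3
[... 442 characters left out ...]
 244.4], [357, 226, 26, 43, 617])]
mat [([478.4, 61.3], [448, 6, 59, 73, 1097]), ([488.2, 80.6], [482, 80, 13, 2, 15]), ([309.6, 191.9], [305, 187, 12, 12, 15]), ([319.0, 216.4], [309, 213, 21, 6, 21]), ([279.1, 254.0], [273, 248, 10, 10, 16]), ([257.1, 279.3], [253, 276, 11, 6, 18]), ([330.3, 311.1], [307, 289, 48, 45, 1681]), ([302.3, 369.1], [296, 362, 10, 18, 23]), ([292.9, 404.1], [281, 397, 23, 11, 27])]
yellow [([297.4, 170.0], [293, 167, 10, 7, 47])]
[array([0.431, 0.171, 0.002]), array([ 0.525, -0.081,  0.07 ]), array([ 0.521, -0.171,  0.128]), array([ 0.622, -0.16 ,  0.128])]
[0.14941948 0.50294347 0.23081651] [[-0.959  0.285 -0.   ]
 [ 0.285  0.959 -0.001]
 [ 0.    -0.001 -1.   ]]
```

View pics/top0z.png

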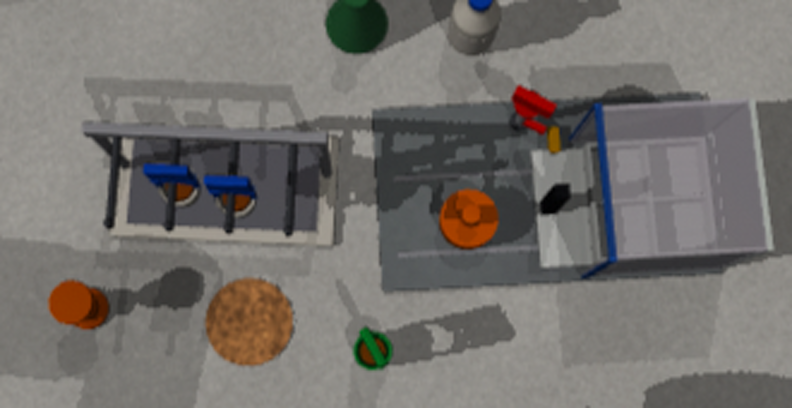

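The zoom shows the dish, the handle top at about (560,192), the clamp bar running diagonally from (515,95) to (555,115), the hood's blue front and four hooks. The baskets hang on the second and third hooks from the left.

```bash
python3 - <<'E'
from h import *
C=cam("top");f=lambda u,v,z:onz(C,(130+u/2.4,150+v/2.4),z)[:3].round(4)
for nm,u,v,z in(("knob",472,203,.07),("lid",469,218,.038),("plateTL",373,110,.01),("plateBL",383,290,.01),("hoodTL",601,103,.175),("hoodTR",755,101,.175),("hoodBR",772,250,.175),("hoodBL",614,262,.175),("handle",563,190,.128),("clampA",517,93,.128),("clampB",554,106,.128),("barL",86,127,.2),("barR",328,133,.2),("tip1",110,226,.2045),("tip2",170,228,.2045),("tip3",231,231,.2045),("tip4",289,233,.2045),("standBR",332,243,.01),("standBL",107,236,.01),("tabA-L",146,168,.2395),("tabA-R",194,168,.2395),("tabB-L",208,180,.2395),("tabB-R",250,180,.2395),("decoy",372,350,.0)):
    print(nm,f(u,v,z))
print("mat",onz(C,(233.9,284),.002)); S=cam("side"); print("mat side",onz(S,(330.3,311.1),.002))
E
```

```text
knob [ 0.5339 -0.0868  0.07  ]
lid [ 0.5221 -0.0849  0.038 ]
plateTL [0.6642 0.0113 0.01  ]
plateBL [0.4524 0.019  0.01  ]
hoodTL [ 0.6101 -0.221   0.175 ]
hoodTR [ 0.598  -0.3811  0.175 ]
hoodBR [ 0.4421 -0.3739  0.175 ]
hoodBL [ 0.4443 -0.2126  0.175 ]
handle [ 0.53   -0.1787  0.128 ]
clampA [ 0.6402 -0.1422  0.128 ]
clampB [ 0.6223 -0.1804  0.128 ]
barL [0.6257 0.3083 0.2   ]
barR [0.5977 0.0644 0.2   ]
tip1 [0.5215 0.2877 0.2045]
tip2 [0.5142 0.2285 0.2045]
tip3 [0.5058 0.1684 0.2045]
tip4 [0.4987 0.1113 0.2045]
standBR [0.5114 0.0726 0.01  ]
standBL [0.5425 0.33   0.01  ]
tabA-L [0.5695 0.2434 0.2395]
tabA-R [0.5654 0.1968 0.2395]
tabB-L [0.5523 0.184  0.2395]
tabB-R [0.5487 0.1433 0.2395]
decoy [0.3866 0.0375 0.    ]
mat [0.4308952  0.17416255 0.002     ]
mat side [0.43313092 0.17700355 0.002     ]
```

apply_moves(
  targets=[
    [[0, 0, 8.2], [0, 0, -12], 1],
    [[0, 0, 8.2], [0, 0, -12], 1],
    [[0, 0, 8.2], [0, 0, -12], 1],
    [[0, 0, 8.2], [0, 0, -12], 1],
    [[0, 0, 8.2], [0, 0, -12], 1],
    [[0, 0, 8.2], [0, 0, -12], 1],
    [[0, 0, 8.2], [0, 0, -12], 1],
    [[0, 0, 8.2], [0, 0, -12], 1],
    [[0, 0, 8], [0, 0, -4], 1],
  ],
)

```text
t: 1.05
eef_pos: [0.1496, 0.5034, 0.3322]
eef_rot: [-2.231, -2.212, -0.001]
force: [1.0, 0.4, 0.1]
width: 0.0854
grip_force: 0.0
```

apply_moves(
  targets=[
    [[0, 0, 0], [-42, 27, 0], 1],
    [[0, 0, 0], [-42, 27, 0], 1],
    [[0, 0, 0], [-42, 27, 0], 1],
    [[0, 0, 0], [-42, 27, 0], 1],
    [[0, 0, 0], [-42, 27, 0], 1],
    [[0, 0, 0], [-42, 27, 0], 1],
    [[0, 0, 0], [-42, 27, 0], 1],
    [[0, 0, 0], [-42, 27, 0], 1],
    [[0, 0, 0], [-42, 27, 0], 1],
    [[0, 0, 0], [-42, 27, 0], 1],
  ],
)

```text
t: 2.05
eef_pos: [0.419, 0.0805, 0.3314]
eef_rot: [2.224, 2.218, 0.0]
force: [0.7, 0.9, -0.6]
width: 0.0852
grip_force: 0.0
```

apply_moves(
  targets=[
    [[0, 0, 0], [-42, 27, 0], 1],
    [[0, 0, 0], [-42, 27, 0], 1],
    [[0, 0, 0], [-42, 27, 0], 1],
    [[0, 0, 0], [-42, 27, 0], 1],
    [[0, 0, 0], [0, 0, 0], 1],
    [[0, 0, 0], [0, 0, 0], 1],
  ],
)

```text
t: 2.65
eef_pos: [0.526, -0.0868, 0.3303]
eef_rot: [-2.226, -2.215, 0.002]
force: [-0.5, 0.8, 0.3]
width: 0.0851
grip_force: 0.0
```

```bash
python3 - <<'E'
from h import *
s,p,r=tool();print(p,r.round(3))
C=cam("wrist",s);im=get_image("wrist");cv2.imwrite("pics/w1.png",im[:,:,::-1])
for q in((.522,-.085,.038),(.534,-.087,.07),(.53,-.179,.128),(.631,-.161,.128)):print(q,pix(C,q).round(1))
E
```

```text
[ 0.52604812 -0.08676683  0.3303389 ] [[ 0.005  1.    -0.002]
 [ 1.    -0.005  0.   ]
 [ 0.    -0.002 -1.   ]]
(0.522, -0.085, 0.038) [275.  159.9]
(0.534, -0.087, 0.07) [285.4 165.9]
(0.53, -0.179, 0.128) [282.4 262.5]
(0.631, -0.161, 0.128) [380.7 246.2]
```

View pics/w1.png

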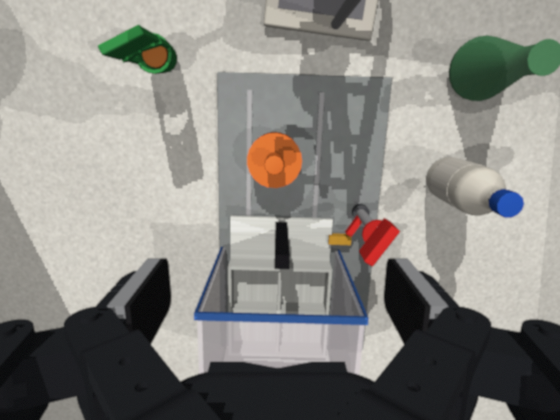

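The wrist view shows the dish lid centred at (275,160) with its knob top at about (274,163). The handle top is at about (283,262), and the clamp bar top runs from about (388,226) to (371,262).

```bash
python3 - <<'E'
from h import *
s,p,r=tool();C=cam("wrist",s)
im=cv2.imread("pics/w1.png")[:,:,::-1].copy()
print("knob",onz(C,(274,163),.07),"lid",onz(C,(275,160),.038))
h=cv2.cvtColor(im,cv2.COLOR_RGB2HSV)
for row in range(218,270,4): print(row,[(int(a),int(b)) for a,b in h[row,358:402:3,[0,2]].T] if 0 else h[row,358:402:3,2].tolist())
print("handle",onz(C,(283,262),.128))
for v in [(388,222),(397,231),(381,264),(372,260)]: print(onz(C,v,.128).round(4))
z=cv2.resize(im[200:290,250:410],None,fx=5,fy=5,interpolation=cv2.INTER_CUBIC);cv2.imwrite("pics/w1z.png",z[:,:,::-1])
E
```

```text
knob [ 0.52097393 -0.08285783  0.07      ] lid [ 0.52185984 -0.08423289  0.038     ]
218 [160, 91, 113, 123, 125, 138, 141, 201, 197, 179, 210, 211, 210, 212, 203]
222 [204, 123, 90, 123, 162, 186, 189, 178, 131, 132, 143, 168, 196, 195, 208]
226 [180, 90, 116, 185, 190, 190, 180, 131, 131, 133, 134, 176, 158, 172, 176]
230 [82, 83, 177, 190, 191, 177, 130, 131, 132, 134, 185, 213, 212, 201, 174]
234 [79, 92, 187, 190, 176, 129, 129, 132, 133, 186, 213, 212, 206, 188, 184]
238 [81, 82, 181, 174, 129, 129, 131, 135, 190, 212, 210, 208, 183, 180, 182]
242 [95, 78, 108, 128, 128, 130, 134, 191, 211, 209, 207, 181, 181, 184, 179]
246 [103, 95, 127, 128, 130, 133, 193, 210, 209, 205, 180, 178, 176, 184, 188]
250 [109, 127, 127, 130, 133, 195, 210, 208, 204, 180, 181, 183, 180, 180, 195]
254 [103, 115, 130, 133, 195, 209, 206, 203, 181, 181, 184, 181, 180, 179, 193]
258 [103, 80, 131, 196, 208, 206, 201, 178, 185, 188, 146, 111, 119, 141, 151]
262 [114, 77, 102, 185, 204, 198, 173, 188, 183, 177, 28, 13, 27, 88, 128]
266 [117, 83, 78, 82, 119, 175, 183, 186, 188, 156, 16, 13, 14, 26, 84]
handle [ 0.53049182 -0.17768877  0.128     ]
[ 0.6365 -0.134   0.128 ]
[ 0.6465 -0.1436  0.128 ]
[ 0.6329 -0.1801  0.128 ]
[ 0.6232 -0.1756  0.128 ]
```

View pics/w1z.png

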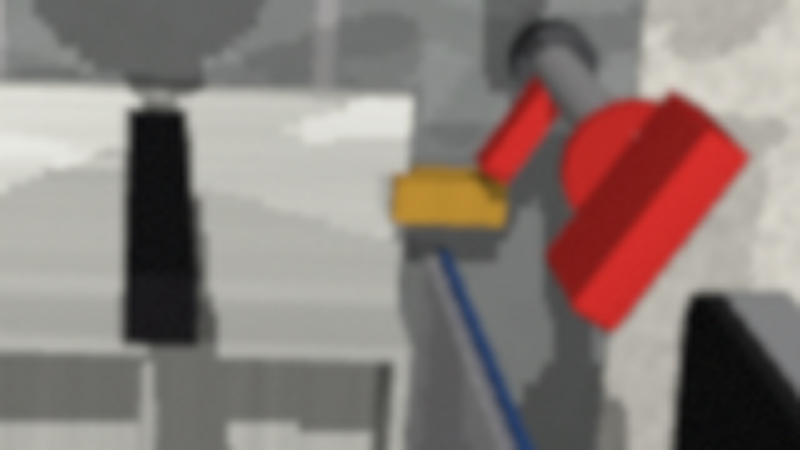

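apply_moves(
  targets=[
    [[0, 0, 0], [5, -5, 45], 1],
    [[0, 0, 0], [0, 0, 45], 1],
    [[0, 0, 0], [0, 0, 45], 1],
    [[0, 0, 0], [0, 0, 45], 1],
    [[0, 0, 0], [0, 0, 45], 1],
    [[0, 0, 0], [0, 0, 30], 1],
    [[0, 0, 0], [0, 0, 22], 1],
    [[0, 0, 0], [0, 0, 0], 1],
  ],
)

```text
t: 3.5
eef_pos: [0.5184, -0.0791, 0.0523]
eef_rot: [-2.219, -2.218, 0.004]
force: [-1.1, 0.2, 0.8]
width: 0.0857
grip_force: 0.0
```

apply_moves(
  targets=[
    [[0, 0, 0], [0, 0, 0], -1],
    [[0, 0, 0], [0, 0, 0], -1],
    [[0, 0, 0], [0, 0, 0], -1],
    [[0, 0, 0], [0, 0, 0], -1],
    [[0, 0, 0], [0, 0, 0], -1],
    [[0, 0, 0], [0, 0, 0], -1],
    [[0, 0, 0], [0, 0, 0], -1],
    [[0, 0, 0], [0, 0, 0], -1],
  ],
  force=40,
)

```text
t: 4.3
eef_pos: [0.5217, -0.0809, 0.0552]
eef_rot: [2.224, 2.217, 0.002]
force: [0.4, 0.9, 7.2]
width: 0.0203
grip_force: 39.1
```

```bash
python3 - <<'E'
from h import *
s,p,r=tool();print(p,s['width'],s['grip_force'],s['force'])
p0=np.array([.52605,-.08677,.33034]);T=r
C0=get_calibration('wrist');s0=dict(s);s0['eef_pos']=p0;s0['eef_rot']=R.from_matrix([[.005,1,-.002],[1,-.005,0],[0,-.002,-1]]).as_rotvec()
C=cam("wrist",s0)
q=[onz(C,(250+u/5,200+v/5),.128) for u,v in((712,118),(748,157),(610,330),(573,297))]
for a in q:print(a.round(4))
print("clamp c",np.mean(q,0),"ang",[np.degrees(np.arctan2(*(a-b)[1::-1])) for a,b in((q[1],q[2]),(q[0],q[3]))])
print("handle",onz(C,(282,262.8),.128))
for nm,uv,z in(("pTL",(219,73),.01),("pTR",(391,78),.01),("lug",(249.99+450/5,200+200/5),.03),("trayTL",(231,217),.044)):print(nm,onz(C,uv,z).round(4))
E
```

```text
[ 0.52173282 -0.08085278  0.05522898] 0.02027211460449994 39.10104990005493 [0.35237713 0.89609588 7.19192051]
[ 0.6411 -0.1367  0.128 ]
[ 0.6491 -0.1451  0.128 ]
[ 0.6236 -0.1833  0.128 ]
[ 0.6154 -0.1758  0.128 ]
clamp c [ 0.63228597 -0.1602203   0.128     ] ang [np.float64(56.29631737066451), np.float64(56.700171631684576)]
handle [ 0.52953475 -0.17939938  0.128     ]
pTL [0.4543 0.0171 0.01  ]
pTR [0.6637 0.0104 0.01  ]
lug [ 0.6069 -0.1924  0.03  ]
trayTL [ 0.4666 -0.1557  0.044 ]
```

apply_moves(
  targets=[
    [[0, 0, 0], [0, 0, -20], -1],
    [[0, 0, 0], [0, 0, -40], -1],
    [[0, 0, 0], [0, 0, -45], -1],
    [[0, 0, 0], [0, 0, -45], -1],
    [[0, 0, 0], [15, -5, -40], -1],
    [[0, 0, 0], [35, -12, 0], -1],
    [[0, 0, 0], [40, -14, 0], -1],
    [[0, 0, 0], [40, -14, 0], -1],
    [[0, 0, 0], [40, -14, 0], -1],
    [[0, 0, 0], [40, -14, 0], -1],
  ],
)

```text
t: 5.3
eef_pos: [0.4475, 0.1306, 0.2442]
eef_rot: [-2.225, -2.218, 0.0]
force: [0.2, 0.7, -2.4]
width: 0.0205
grip_force: 39.9
```

apply_moves(
  targets=[
    [[0, 0, 0], [30, -11, 0], -1],
    [[0, 0, 0], [16, -6, 10], -1],
    [[0, 0, 0], [0, 0, 30], -1],
    [[0, 0, 0], [0, 0, 40], -1],
    [[0, 0, 0], [0, 0, 40], -1],
    [[0, 0, 0], [0, 0, 30], -1],
    [[0, 0, 0], [0, 0, 10], -1],
    [[0, 0, 0], [0, 0, 0], -1],
    [[0, 0, 0], [0, 0, 0], -1],
  ],
)

```text
t: 6.2
eef_pos: [0.4325, 0.1757, 0.0854]
eef_rot: [2.224, 2.218, 0.002]
force: [0.4, -0.3, -2.4]
width: 0.0208
grip_force: 39.8
```

apply_moves(
  targets=[
    [[0, 0, 0], [0, 0, 20], -1],
    [[0, 0, 0], [0, 0, 10], -1],
    [[0, 0, 0], [0, 0, 6], -1],
    [[0, 0, 0], [0, 0, 0], -1],
    [[0, 0, 0], [0, 0, 0], -1],
  ],
)

```text
t: 6.7
eef_pos: [0.432, 0.1756, 0.0489]
eef_rot: [2.224, 2.218, 0.001]
force: [-0.0, 1.1, -2.3]
width: 0.0207
grip_force: 39.9
```

apply_moves(
  targets=[
    [[0, 0, 0], [0, 0, 0], -0.4],
    [[0, 0, 0], [0, 0, 0], 0],
    [[0, 0, 0], [0, 0, 0], 0.5],
    [[0, 0, 0], [0, 0, 0], 1],
    [[0, 0, 0], [0, 0, 0], 1],
    [[0, 0, 0], [0, 0, -30], 1],
    [[0, 0, 0], [0, 0, -45], 1],
    [[0, 0, 0], [0, 0, -45], 1],
    [[0, 0, 0], [0, 0, -45], 1],
    [[0, 0, 0], [0, 0, -45], 1],
  ],
)

```text
t: 7.7
eef_pos: [0.4313, 0.1753, 0.2603]
eef_rot: [2.224, 2.218, 0.0]
force: [0.6, 0.0, -0.5]
width: 0.0851
grip_force: 0.0
```

apply_moves(
  targets=[
    [[0, 0, 0], [0, 0, -45], 1],
    [[0, 0, 0], [0, 0, -20], 1],
    [[0, 0, 0], [0, 0, 0], 1],
  ],
)

```text
t: 8.0
eef_pos: [0.4328, 0.176, 0.3263]
eef_rot: [2.223, 2.217, 0.008]
force: [-0.4, -0.1, 0.3]
width: 0.0854
grip_force: 0.0
```

```bash
python3 - <<'E'
from h import *
s,p,r=tool();print(p,r.round(3))
C=cam("wrist",s);im=get_image("wrist");cv2.imwrite("pics/w2.png",im[:,:,::-1])
print(pix(C,(.432,.1755,.002)),pix(C,(.432,.1755,.04)))
E
```

```text
[0.43278127 0.17596091 0.32633313] [[ 0.003  1.     0.005]
 [ 1.    -0.003  0.002]
 [ 0.002  0.005 -1.   ]]
[275.95697973 158.37694076] [276.00240723 162.89004175]
```

View pics/w2.png

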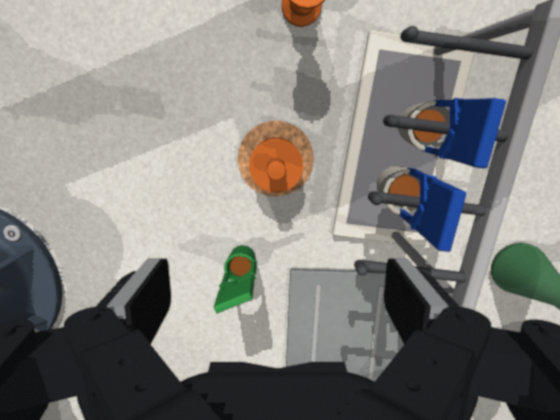

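The wrist view shows the dish on the mat. Its lid centre is at about (276,166) and the mat centre is at about (275,158), so it sits within tolerance.

apply_moves(
  targets=[
    [[0, 0, 0], [-42, 25, 0], 1],
    [[0, 0, 0], [-42, 25, 0], 1],
    [[0, 0, 0], [-42, 25, 0], 1],
    [[0, 0, 0], [-42, 25, 0], 1],
    [[0, 0, 0], [-42, 25, 0], 0.3],
    [[0, 0, 0], [-42, 25, 0], 0],
    [[0, 0, 0], [-42, 25, 0], 0],
    [[0, 0, 0], [-42, 25, 0], 0],
  ],
)

```text
t: 8.85
eef_pos: [0.6311, -0.1629, 0.3215]
eef_rot: [-2.223, -2.217, 0.002]
force: [1.0, 0.4, 0.6]
width: 0.0428
grip_force: 0.0
```

apply_moves(
  targets=[
    [[0, 0, 8.4], [0, 0, 0], 0],
    [[0, 0, 8.4], [0, 0, 0], 0],
    [[0, 0, 8.4], [0, 0, 0], 0],
    [[0, 0, 8.3], [0, 0, 0], 0],
    [[0, 0, 0], [0, 0, 30], 0],
    [[0, 0, 0], [0, 0, 30], 0],
    [[0, 0, 0], [0, 0, 0], 0],
    [[0, 0, 0], [0, 0, 0], 0],
  ],
)

```text
t: 9.65
eef_pos: [0.6302, -0.1609, 0.2626]
eef_rot: [-2.768, -1.483, 0.003]
force: [-0.0, -0.1, -0.2]
width: 0.0425
grip_force: 0.0
```

```bash
python3 - <<'E'
from h import *
s,p,r=tool();print(p,r.round(3),s['width'],s['joint_positions'].round(2))
C=cam("wrist",s);im=get_image("wrist");cv2.imwrite("pics/w3.png",im[:,:,::-1])
print(pix(C,(.632,-.16,.128)))
E
```

```text
[ 0.6301912  -0.16087399  0.26261435] [[ 0.554  0.832 -0.002]
 [ 0.832 -0.554  0.001]
 [-0.001 -0.002 -1.   ]] 0.04252945668325561 [-0.25  0.46  0.4   1.51 -0.    1.91]
[279.32304774 188.8208342 ]
```

View pics/w3.png

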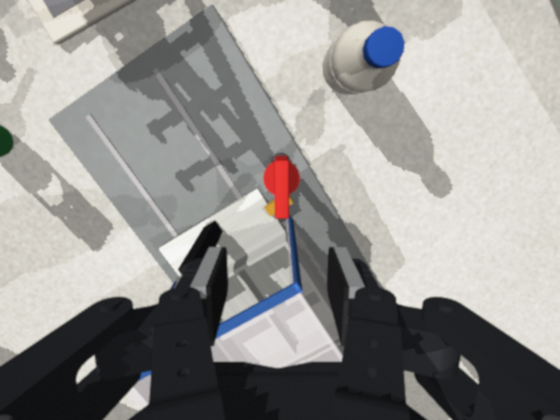

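The wrist view shows the red bar upright in the picture, from (282,157) to (282,217). It is midway between the fingers and aligned with them.

apply_moves(
  targets=[
    [[0, 0, 0], [0, 2, 40], 0],
    [[0, 0, 0], [0, 1, 45], 0],
    [[0, 0, 0], [0, 0, 45], 0],
    [[0, 0, 0], [0, 0, 30], 0],
    [[0, 0, 0], [0, 0, 0], 0],
  ],
)

```text
t: 10.2
eef_pos: [0.6317, -0.1623, 0.1005]
eef_rot: [-2.766, -1.482, 0.006]
force: [0.1, 0.9, -0.6]
width: 0.0428
grip_force: 0.0
```

apply_moves(
  targets=[
    [[0, 0, 0], [0, 0, 0], -1],
    [[0, 0, 0], [0, 0, 0], -1],
    [[0, 0, 0], [0, 0, 0], -1],
    [[0, 0, 0], [0, 0, 0], -1],
    [[0, 0, 0], [0, 0, 0], -1],
    [[0, 0, 0], [0, 0, 0], -1],
  ],
  force=40,
)

```text
t: 10.8
eef_pos: [0.6335, -0.1621, 0.1064]
eef_rot: [2.768, 1.484, 0.003]
force: [-5.4, 3.3, 6.9]
width: 0.0115
grip_force: 39.9
```

apply_moves(
  targets=[
    [[0, 0, -8.2], [0, 1, -2], -1],
    [[0, 0, -8.2], [0, 0, -2], -1],
    [[0, 0, -8.2], [0, 0, 0], -1],
    [[0, 0, -8.2], [0, 0, 0], -1],
    [[0, 0, -8.2], [0, 0, 0], -1],
    [[0, 0, -8.2], [0, 0, 0], -1],
    [[0, 0, -8.2], [0, 0, 0], -1],
    [[0, 0, -8], [0, 0, 0], -1],
    [[0, 0, -8], [0, 0, 0], -1],
    [[0, 0, -6.2], [0, 0, 0], -1],
  ],
)

```text
t: 11.8
eef_pos: [0.6381, -0.1618, 0.1069]
eef_rot: [1.167, 2.912, 0.007]
force: [18.6, 7.5, -26.6]
width: 0.0111
grip_force: 56.7
```

apply_moves(
  targets=[
    [[0, 0, 0], [0, 0, 0], -1],
    [[0, 0, 0], [0, 0, 0], -1],
    [[0, 0, 0], [0, 0, 0], -1],
  ],
)

```text
t: 12.1
eef_pos: [0.6381, -0.1618, 0.1069]
eef_rot: [1.176, 2.908, 0.008]
force: [19.5, 6.8, -28.4]
width: 0.0109
grip_force: 53.1
```

```bash
python3 - <<'E'
from h import *
s,p,r=tool();print(p,r.round(3),s['force'],s['wrist_torque'],"yaw y",np.degrees(np.arctan2(r[1,1],r[0,1])))
E
```

```text
[ 0.6380749  -0.16175521  0.10688037] [[-0.719  0.695  0.006]
 [ 0.695  0.719  0.003]
 [-0.002  0.006 -1.   ]] [ 19.52520404   6.75728688 -28.35873633] [ 1.37816276 -3.8004129  -1.21035131] yaw y 45.95778637992638
```

apply_moves(
  targets=[
    [[0, 0, 0], [0, 0, 0], -0.5],
    [[0, 0, 0], [0, 0, 0], 0],
    [[0, 0, 0], [0, 0, 0], 0],
    [[0, 0, 0], [0, 0, 0], 0],
    [[0, 0, 0], [0, 0, -40], 0],
    [[0, 0, 0], [0, 0, -40], 0],
    [[0, 0, 0], [0, 0, -40], 0],
    [[0, 0, 0], [0, 0, -40], 0],
    [[0, 0, 0], [0, 0, 0], 0],
    [[0, 0, 0], [0, 0, 0], 0],
  ],
)

```text
t: 13.1
eef_pos: [0.6345, -0.1635, 0.2687]
eef_rot: [1.177, 2.91, 0.0]
force: [-0.2, -0.5, -1.1]
width: 0.0426
grip_force: 0.0
```

```bash
python3 - <<'E'
from h import *
s,p,r=tool();print(p,s['width'],s['joint_positions'].round(2))
C=cam("wrist",s);im=get_image("wrist");cv2.imwrite("pics/w4.png",im[:,:,::-1])
m=mask(im,(0,190,120),(4,255,255));print(blobs(m))
ys,xs=np.nonzero(m);rc=cv2.minAreaRect(np.c_[xs,ys].astype(np.float32));print(rc)
b=[onz(C,q,.128) for q in cv2.boxPoints(rc)]
for q in b:print(q.round(4))
print(np.mean(b,0))
E
```

```text
[ 0.63447904 -0.16351316  0.26869187] 0.04258274496134767 [-0.25  0.47  0.42  1.52 -0.    0.52]
[([281.8, 183.7], [266, 158, 33, 60, 1172])]
((279.16357421875, 186.4935302734375), (32.62016296386719, 57.731300354003906), 19.536653518676758)
[ 0.6317 -0.188   0.128 ]
[ 0.6107 -0.1455  0.128 ]
[ 0.6339 -0.134   0.128 ]
[ 0.6561 -0.1764  0.128 ]
[ 0.63310709 -0.16098659  0.128     ]
```

View pics/w4.png

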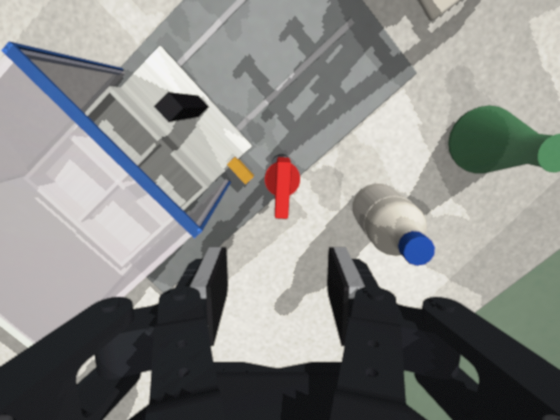

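The clamp is free: the bar has turned and the finger has left the lug. Next is the handle.

apply_moves(
  targets=[
    [[0, 0, 8], [0, 0, 0], 0.3],
    [[0, 0, 8], [0, 0, 0], 0.3],
    [[0, 0, 8], [0, 0, 0], 0.3],
    [[0, 0, 8], [0, 0, 0], 0.3],
    [[0, 0, 8], [0, 0, 0], 0.3],
    [[0, 0, 8], [0, 0, 0], 0.3],
    [[0, -8, 0], [0, 0, 0], 0.3],
    [[0, 0, 0], [0, -50, 0], 0.3],
    [[0, 0, 0], [0, -50, 0], 0.3],
    [[0, 0, 0], [0, 0, 0], 0.3],
  ],
)

```text
t: 14.15
eef_pos: [0.5264, -0.1584, 0.2651]
eef_rot: [2.193, 2.117, -0.161]
force: [0.3, -0.3, 0.3]
width: 0.0554
grip_force: 0.0
```

```bash
cat >> h.py <<'E'
def go(t):
    s,p,r=tool();print("at",p.round(4),"shift tool mm",(r.T@(np.array(t)-p)*1e3).round(1),"yaw",np.degrees(np.arctan2(r[1,1],r[0,1])).round(1),"z",r[:,2].round(3),"w",round(s['width'],4));return s
E
python3 -c "
from h import *
s=go((.5297,-.1756,.097)); C=cam('wrist',s); im=get_image('wrist');cv2.imwrite('pics/w5.png',im[:,:,::-1])
print(pix(C,(.5297,-.1795,.128)),blobs(mask(im,(0,0,0),(180,120,40)),60)[:8])
"
```

```text
at [ 0.5264 -0.1584  0.2651] shift tool mm [  6.3   5.4 168.8] yaw -2.1 z [-0.014 -0.138 -0.99 ] w 0.0554
[284.52175423 192.83036582] [([283.7, 175.3], [276, 149, 17, 51, 786]), ([276.9, 363.7], [0, 250, 560, 170, 48923]), ([175.2, 267.5], [169, 263, 13, 9, 60]), ([378.7, 267.3], [373, 262, 13, 10, 63])]
```

apply_moves(
  targets=[
    [[0, 0, 0], [6, 5, 40], 0.3],
    [[0, 0, 0], [0, 0, 45], 0.3],
    [[0, 0, 0], [0, 0, 45], 0.3],
    [[0, 0, 0], [0, 0, 38], 0.3],
    [[0, 0, 0], [0, 0, 0], 0.3],
  ],
)

```text
t: 14.7
eef_pos: [0.5356, -0.177, 0.0947]
eef_rot: [2.194, 2.117, -0.161]
force: [-0.6, -0.1, -0.8]
width: 0.0557
grip_force: 0.0
```

apply_moves(
  targets=[
    [[0, 0, 0], [0, 0, 0], -1],
    [[0, 0, 0], [0, 0, 0], -1],
    [[0, 0, 0], [0, 0, 0], -1],
    [[0, 0, 0], [0, 0, 0], -1],
    [[0, 0, 0], [0, 0, 0], -1],
    [[0, 0, 0], [0, 0, 0], -1],
  ],
  force=60,
)

```text
t: 15.3
eef_pos: [0.5304, -0.1768, 0.102]
eef_rot: [2.194, 2.117, -0.169]
force: [-38.2, 2.4, 24.9]
width: 0.0149
grip_force: 58.9
```

```bash
python3 -c "
from h import *
s=go((.5297+.006,-.1756+.17,.097)); print(s['force'],s['wrist_torque'],s['grip_force'])
"
```

```text
at [ 0.5304 -0.1768  0.102 ] shift tool mm [170.3  -0.9 -19.1] yaw -2.1 z [-0.018 -0.14  -0.99 ] w 0.0149
[-38.19648194   2.40863706  24.93661238] [ 0.05337172  7.19499168 -1.14737755] 58.903639912605286
```

apply_moves(
  targets=[
    [[0, 0, 0], [0, -5, -5], -1],
    [[0, 0, 0], [12, 0, -1.7], -1],
    [[0, 0, 0], [20, 0, -2.8], -1],
    [[0, 0, 0], [22, 0, -3.1], -1],
    [[0, 0, 0], [22, 0, -3.1], -1],
    [[0, 0, 0], [22, 0, -3.1], -1],
    [[0, 0, 0], [22, 0, -3.1], -1],
    [[0, 0, 0], [20, 0, -2.8], -1],
    [[0, 0, 0], [16, 0, -2.2], -1],
    [[0, 0, 0], [12, 0, -1.7], -1],
  ],
)

```text
t: 16.3
eef_pos: [0.5359, -0.0064, 0.1028]
eef_rot: [2.191, 2.115, -0.164]
force: [-3.1, -45.8, -39.0]
width: 0.0145
grip_force: 63.8
```

apply_moves(
  targets=[
    [[0, 0, 0], [0, 0, 0], -1],
    [[0, 0, 0], [0, 0, 0], -1],
  ],
)

```text
t: 16.5
eef_pos: [0.536, -0.0066, 0.103]
eef_rot: [2.191, 2.116, -0.163]
force: [-5.7, -3.8, -29.8]
width: 0.0143
grip_force: 65.2
```

apply_moves(
  targets=[
    [[0, 0, 0], [0, 0, 0], -0.2],
    [[0, 0, 0], [0, 0, 0], 0.3],
    [[0, 0, 0], [0, 0, 0], 0.3],
    [[0, 0, 0], [0, 0, 0], 0.3],
    [[0, 0, 0], [0, 0, -40], 0.3],
    [[0, 0, 0], [0, 0, -45], 0.5],
    [[0, 0, 0], [0, 0, -45], 1],
    [[0, 0, 0], [0, 0, -45], 1],
    [[0, 0, 0], [0, 0, -45], 1],
    [[0, 8, 0], [0, 0, 0], 1],
  ],
)

```text
t: 17.5
eef_pos: [0.5429, 0.027, 0.3292]
eef_rot: [2.251, 2.183, 0.012]
force: [0.7, 0.1, -1.1]
width: 0.0855
grip_force: 0.0
```

```bash
python3 - <<'E'
from h import *
s,p,r=tool();s0=dict(s);s0['eef_pos']=np.array([.43278,.17596,.32633]);s0['eef_rot']=R.from_matrix([[.003,1,.005],[1,-.003,.002],[.002,.005,-1]]).as_rotvec()
C=cam("wrist",s0)
for a,b in(((503,98),(490,166)),((465,190),(447,248))):
    A,B=onz(C,a,.2395),onz(C,b,.2395);d=A-B;print(A.round(4),B.round(4),np.linalg.norm(d),"y axis ang",np.degrees(np.arctan2(d[1],d[0]))-90,"mid",(A+B)/2)
for nm,a,z in(("tip90",(411,35),.2045),("tip30",(390,121),.2045),("tip-30",(375,198),.2045),("tip-90",(361,266),.2045),("dishlid",(276.5,166),.04),("mat",(275.5,158),.002)):print(nm,onz(C,a,z).round(4))
go((.556,.15,.33))
E
```

```text
[0.5713 0.2462 0.2395] [0.5698 0.2041 0.2395] 0.042115140677931616 y axis ang -2.051661558180882 mid [0.57053842 0.22518133 0.2395    ]
[0.5558 0.1883 0.2395] [0.549  0.1475 0.2395] 0.04138993890371681 y axis ang -9.497199371342674 mid [0.55236803 0.16788668 0.2395    ]
tip90 [0.5235 0.2879 0.2045]
tip30 [0.5138 0.2311 0.2045]
tip-30 [0.507  0.174  0.2045]
tip-90 [0.4997 0.1178 0.2045]
dishlid [0.4326 0.1717 0.04  ]
mat [0.4314 0.176  0.002 ]
at [0.5429 0.027  0.3292] shift tool mm [123.4   9.4  -0.5] yaw -1.7 z [ 0.01   0.002 -1.   ] w 0.0855
```

apply_moves(
  targets=[
    [[0, 0, 6], [40, 3, 0], 0.3],
    [[0, 0, 0], [45, 0, 0], 0.2],
    [[0, 0, 0], [45, 0, 0], 0.1],
    [[0, 0, 0], [8, 0, 15], 0.1],
    [[0, 0, 0], [0, 0, 0], 0.1],
    [[0, 0, 0], [0, 0, 0], 0.1],
  ],
)

```text
t: 18.1
eef_pos: [0.5587, 0.1604, 0.3084]
eef_rot: [2.371, 2.06, -0.0]
force: [-0.4, -0.1, 0.9]
width: 0.0468
grip_force: 0.0
```

```bash
python3 - <<'E'
from h import *
s=go((.549,.167,.209)); C=cam("wrist",s); im=get_image("wrist"); cv2.imwrite("pics/w6.png",im[:,:,::-1])
print(blobs(mask(im,(108,150,50),(125,255,255)),60))
for q in((.549,.167,.2395),(.556,.225,.2395),(.5065,.171,.2045),(.552-.0045,.195,.0)):print(pix(C,q).round(1))
E
```

```text
at [0.5587 0.1604 0.3084] shift tool mm [  5.2 -10.5  99.4] yaw -8.0 z [ 0. -0. -1.] w 0.0468
[([277.0, 106.1], [269, 68, 17, 78, 1217]), ([264.2, 198.8], [256, 155, 17, 86, 1185])]
[261.1 208.2]
[257.9 109.6]
[203.  197.1]
[264.9 132.7]
```

View pics/w6.png

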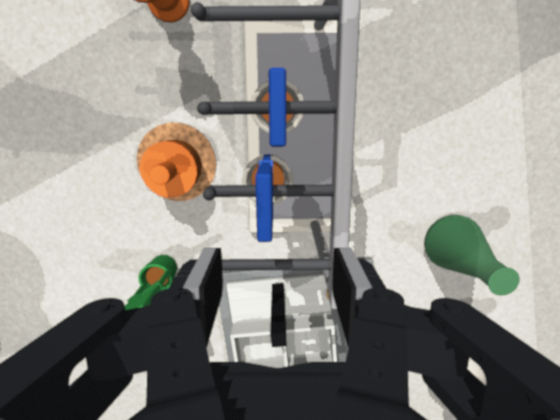

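The wrist view shows tab tops at (277,107) and (264,203) and the hooks running left to right. The nearer basket's tab lies between the finger lines.

apply_moves(
  targets=[
    [[0, 0, 0], [7, -8, 0], 0.1],
    [[0, 0, 0], [0, 0, 40], 0.1],
    [[0, 0, 0], [0, 0, 35], 0.1],
    [[0, 0, 0], [0, 0, 24], 0.1],
    [[0, 0, 0], [0, 0, 0], 0.1],
    [[0, 0, 0], [0, 0, 0], 0.1],
  ],
)

```text
t: 18.75
eef_pos: [0.552, 0.1685, 0.2101]
eef_rot: [2.372, 2.059, 0.001]
force: [0.1, 0.4, 0.0]
width: 0.047
grip_force: 0.0
```

apply_moves(
  targets=[
    [[0, 0, 0], [0, 0, 0], -1],
    [[0, 0, 0], [0, 0, 0], -1],
    [[0, 0, 0], [0, 0, 0], -1],
    [[0, 0, 0], [0, 0, 0], -1],
    [[0, 0, 0], [0, 0, 0], -1],
    [[0, 0, 0], [0, 0, 0], -1],
  ],
  force=50,
)

```text
t: 19.35
eef_pos: [0.5527, 0.1688, 0.2103]
eef_rot: [2.371, 2.059, 0.003]
force: [-0.8, 0.2, 5.8]
width: 0.0091
grip_force: 50.3
```

apply_moves(
  targets=[
    [[0, 0, 0], [0, 0, -10], -1],
    [[0, 0, 0], [0, 0, -10], -1],
    [[0, 0, 0], [0, 0, 0], -1],
    [[0, 0, 0], [0, -15, 0], -1],
    [[0, 0, 0], [0, -25, 0], -1],
    [[0, 0, 0], [0, -25, 0], -1],
    [[0, 0, 0], [0, -20, 0], -1],
    [[0, 0, 0], [0, 0, 0], -1],
  ],
)

```text
t: 20.15
eef_pos: [0.4657, 0.1807, 0.2293]
eef_rot: [-2.37, -2.061, 0.001]
force: [0.1, -0.6, -0.8]
width: 0.0093
grip_force: 49.5
```

```bash
python3 - <<'E'
from h import *
s=go((.4978,-.1558,.30)); print(s['force'])
im=get_image("side"); C=cam("side");print(blobs(mask(im,(108,150,60),(125,255,255)),150))
cv2.imwrite("pics/s1.png",cv2.resize(im[170:350,150:400],None,fx=3,fy=3)[:,:,::-1])
E
```

```text
at [0.4657 0.1807 0.2293] shift tool mm [-328.8   78.5  -70.7] yaw -8.0 z [-0.001 -0.    -1.   ] w 0.0093
[ 0.14320689 -0.5748989  -0.84843004]
[([538.4, 29.7], [506, 0, 54, 60, 1475]), ([317.7, 245.6], [313, 223, 12, 47, 250]), ([252.7, 254.5], [245, 234, 18, 46, 405])]
```

View pics/s1.png

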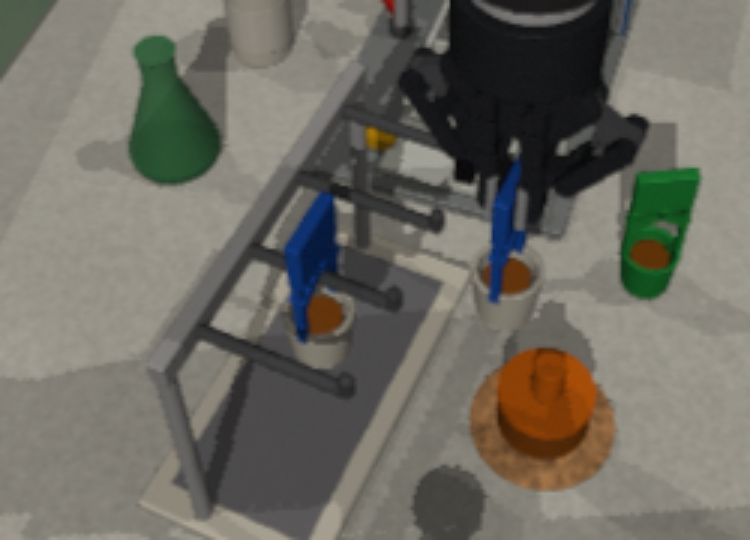

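The side view shows the basket gripped by its tab, hanging straight and clear of the hook tip. The dish is on the mat.

apply_moves(
  targets=[
    [[0, 0, 0], [0, 0, -35], -1],
    [[0, 0, 0], [0, 0, -40], -1],
    [[0, 0, 0], [-41, 6, -10], -1],
    [[0, 0, 0], [-41, 6, 0], -1],
    [[0, 0, 0], [-41, 10, 0], -1],
    [[0, 0, 0], [-41, 10, 0], -1],
    [[0, 0, 0], [-41, 10, 0], -1],
    [[0, 0, 0], [-41, 13, 0], -1],
    [[0, 0, 0], [-41, 13, 0], -1],
    [[0, 0, 0], [-41, 10, 0], -1],
  ],
)

```text
t: 21.2
eef_pos: [0.5, -0.1577, 0.3138]
eef_rot: [2.372, 2.059, 0.0]
force: [0.7, 0.4, -1.0]
width: 0.0091
grip_force: 49.5
```

apply_moves(
  targets=[
    [[0, 0, -6], [0, 0, 0], -1],
    [[0, 0, 0], [0, 0, 0], -1],
    [[0, 0, 0], [0, 0, 0], -1],
  ],
)

```text
t: 21.5
eef_pos: [0.4995, -0.1553, 0.3137]
eef_rot: [-2.264, -2.178, 0.0]
force: [-0.1, 0.5, -0.3]
width: 0.0094
grip_force: 49.6
```

```bash
python3 - <<'E'
from h import *
s=go((.4978,-.1558,.111)); print(s['force'])
C=cam("wrist",s);im=get_image("wrist");cv2.imwrite("pics/w7.png",im[:,:,::-1])
for q in((.536,-.0093,.128),(.4978,-.1558,.016),(.566,-.092,.016),(.532,-.124,.044)):print(pix(C,q).round(1))
E
```

```text
at [ 0.4995 -0.1553  0.3137] shift tool mm [ -0.6  -1.6 202.7] yaw -2.2 z [-0.  0. -1.] w 0.0094
[-0.06879262  0.53971889 -0.25658992]
[315.9   2.6]
[276.5 161.1]
[332.1 105.3]
[305.6 135.8]
```

View pics/w7.png

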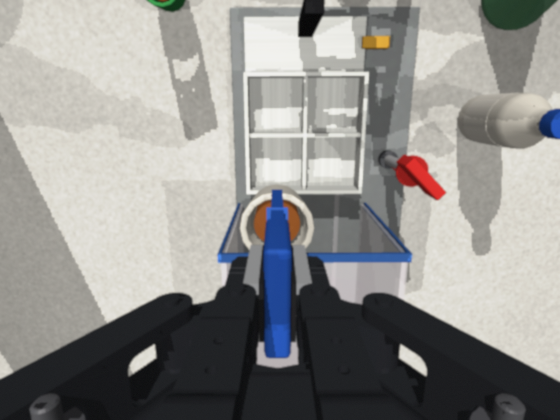

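The wrist view shows the tray centre cross at (305,134), as predicted, and the basket straight in the grip.

apply_moves(
  targets=[
    [[0, 0, 0], [-1, -2, 40], -1],
    [[0, 0, 0], [0, 0, 45], -1],
    [[0, 0, 0], [0, 0, 40], -1],
    [[0, 0, 0], [0, 0, 35], -1],
    [[0, 0, 0], [0, 0, 25], -1],
    [[0, 0, 0], [0, 0, 12], -1],
    [[0, 0, 0], [0, 0, 0], -1],
    [[0, 0, 0], [0, 0, 0], -1],
  ],
)

```text
t: 22.35
eef_pos: [0.4978, -0.1559, 0.118]
eef_rot: [2.26, 2.181, 0.001]
force: [0.9, -0.2, -0.1]
width: 0.0095
grip_force: 49.4
```

apply_moves(
  targets=[
    [[0, 0, 0], [0, 0, 3], -1],
    [[0, 0, 0], [0, 0, 2], -1],
    [[0, 0, 0], [0, 0, 0], -1],
  ],
)

```text
t: 22.65
eef_pos: [0.4973, -0.1561, 0.1123]
eef_rot: [2.26, 2.181, 0.0]
force: [0.4, -0.5, -0.6]
width: 0.0094
grip_force: 49.4
```

apply_moves(
  targets=[
    [[0, 0, 0], [0, 0, 0], -0.5],
    [[0, 0, 0], [0, 0, 0], -0.2],
    [[0, 0, 0], [0, 0, 0], 0],
    [[0, 0, 0], [0, 0, 0], 0],
    [[0, 0, 0], [0, 0, -30], 0],
    [[0, 0, 0], [0, 0, -45], 0],
    [[0, 0, 0], [0, 0, -45], 0],
    [[0, 0, 0], [0, 0, -45], 0],
    [[0, 0, 0], [0, 0, -35], 0],
  ],
)

```text
t: 23.55
eef_pos: [0.4972, -0.156, 0.3149]
eef_rot: [2.259, 2.18, 0.002]
force: [0.9, -0.8, -0.1]
width: 0.0425
grip_force: 0.0
```

```bash
python3 - <<'E'
from h import *
s=go((.566,.2255,.209))
C=cam("wrist",s);im=get_image("wrist");cv2.imwrite("pics/w8.png",im[:,:,::-1])
m=mask(im,(108,150,50),(125,255,255));print(blobs(m,60),pix(C,(.4978,-.1558,.141)))
E
```

```text
at [ 0.4972 -0.156   0.3149] shift tool mm [383.8  54.9 105.7] yaw -2.0 z [ 0.002 -0.001 -1.   ] w 0.0425
[([551.2, 123.5], [541, 110, 19, 27, 421]), ([276.7, 179.9], [272, 149, 11, 58, 533]), ([382.7, 254.1], [350, 226, 62, 34, 511]), ([276.9, 255.5], [226, 252, 103, 8, 815])] [278.2634751  180.94945678]
```

apply_moves(
  targets=[
    [[0, 0, 0], [43, 6, 0], 0],
    [[0, 0, 0], [43, 6, 0], 0],
    [[0, 0, 0], [43, 6, 0], 0],
    [[0, 0, 0], [43, 6, 0], 0],
    [[0, 0, 0], [43, 6, 0], 0],
    [[0, 0, 0], [43, 6, 0], 0],
    [[0, 0, 0], [43, 6, 0], 0],
    [[0, 0, 0], [43, 6, 0], 0],
    [[0, 0, 0], [41, 7, 0], 0],
    [[0, 0, 6], [0, 0, 0], 0.1],
  ],
)

```text
t: 24.6
eef_pos: [0.5661, 0.2314, 0.3105]
eef_rot: [-2.367, -2.063, 0.001]
force: [-0.9, -0.6, 1.0]
width: 0.0471
grip_force: 0.0
```

apply_moves(
  targets=[
    [[0, 0, 0], [0, 0, 0], 0.1],
    [[0, 0, 0], [0, 0, 0], 0.1],
  ],
)

```text
t: 24.8
eef_pos: [0.5657, 0.2265, 0.3117]
eef_rot: [2.369, 2.063, -0.001]
force: [-0.1, -0.2, 0.1]
width: 0.047
grip_force: 0.0
```

```bash
python3 - <<'E'
from h import *
s=go((.567,.2265,.209))
C=cam("wrist",s);im=get_image("wrist");cv2.imwrite("pics/w9.png",im[:,:,::-1])
m=mask(im,(108,150,50),(125,255,255));print(blobs(m,60),pix(C,(.567,.2265,.2395)))
m[:130]=0;m[260:]=0
ys,xs=np.nonzero(m);print(cv2.minAreaRect(np.c_[xs,ys].astype(np.float32)))
E
```

```text
at [0.5657 0.2265 0.3117] shift tool mm [  0.2   1.4 102.7] yaw -7.9 z [-0. -0. -1.] w 0.047
[([280.6, 207.0], [273, 162, 16, 87, 1129])] [280.42469188 214.49503501]
((280.5, 205.0), (86.0, 15.0), 90.0)
```

apply_moves(
  targets=[
    [[0, 0, 0], [2, 1, 40], 0.1],
    [[0, 0, 0], [0, 0, 38], 0.1],
    [[0, 0, 0], [0, 0, 24], 0.1],
    [[0, 0, 0], [0, 0, 0], 0.1],
    [[0, 0, 0], [0, 0, 0], -1],
    [[0, 0, 0], [0, 0, 0], -1],
    [[0, 0, 0], [0, 0, 0], -1],
    [[0, 0, 0], [0, 0, 0], -1],
    [[0, 0, 0], [0, 0, 0], -1],
    [[0, 0, 0], [0, 0, 0], -1],
  ],
  force=50,
)

```text
t: 25.85
eef_pos: [0.568, 0.2287, 0.2119]
eef_rot: [2.371, 2.059, 0.005]
force: [-0.2, -0.9, 6.4]
width: 0.0093
grip_force: 51.0
```

apply_moves(
  targets=[
    [[0, 0, 0], [0, 0, -10], -1],
    [[0, 0, 0], [0, 0, -10], -1],
    [[0, 0, 0], [0, 0, 0], -1],
    [[0, 0, 0], [0, -15, 0], -1],
    [[0, 0, 0], [0, -25, 0], -1],
    [[0, 0, 0], [0, -30, 0], -1],
    [[0, 0, 0], [0, -25, 0], -1],
    [[0, 0, 0], [0, 0, -30], -1],
    [[0, 0, 0], [0, 0, -40], -1],
    [[0, 0, 0], [0, 0, -15], -1],
  ],
)

```text
t: 26.85
eef_pos: [0.4733, 0.2424, 0.3185]
eef_rot: [2.371, 2.06, 0.006]
force: [0.1, 0.3, 0.4]
width: 0.0092
grip_force: 49.9
```

```bash
python3 -c "
from h import *
s=go((.566,-.092,.112)); print(s['force'])"
```

```text
at [0.4733 0.2424 0.3185] shift tool mm [-318.7  137.7  206.2] yaw -8.0 z [ 0.004  0.002 -1.   ] w 0.0092
[0.14579696 0.27330627 0.41545203]
```

apply_moves(
  targets=[
    [[0, 0, 0], [-45, 6, -2], -1],
    [[0, 0, 0], [-45, 6, -2], -1],
    [[0, 0, 0], [-45, 6, -2], -1],
    [[0, 0, 0], [-45, 6, -2], -1],
    [[0, 0, 0], [-35, 28, 0], -1],
    [[0, 0, 0], [-35, 28, 0], -1],
    [[0, 0, 0], [-35, 29, 0], -1],
    [[0, 0, 0], [-34, 29, 0], -1],
    [[0, 0, -6], [0, 0, 0], -1],
    [[0, 0, 0], [0, 0, 0], -1],
  ],
)

```text
t: 27.85
eef_pos: [0.5653, -0.0944, 0.3222]
eef_rot: [-2.26, -2.18, 0.001]
force: [-0.2, -0.1, -0.1]
width: 0.009
grip_force: 49.9
```

apply_moves(
  targets=[
    [[0, 0, 0], [0, 0, 0], -1],
    [[0, 0, 0], [0, 0, 0], -1],
  ],
)

```text
t: 28.05
eef_pos: [0.5647, -0.0925, 0.3233]
eef_rot: [2.262, 2.18, 0.0]
force: [-0.0, -1.1, -1.0]
width: 0.009
grip_force: 49.9
```

```bash
python3 - <<'E'
from h import *
s=go((.566,-.092,.1145)); print(s['force'])
C=cam("wrist",s);im=get_image("wrist");cv2.imwrite("pics/w10.png",im[:,:,::-1])
print(blobs(mask(im,(108,150,50),(125,255,255)),60),pix(C,(.536,-.0093,.128)),pix(C,(.4978,-.156,.141)),blobs(mask(im[:150],(0,0,0),(180,120,40)),60))
E
```

```text
at [ 0.5647 -0.0925  0.3233] shift tool mm [  0.5   1.3 208.8] yaw -2.1 z [ 0. -0. -1.] w 0.009
[-0.00711644 -1.13864544 -1.01166628]
[([471.9, 192.9], [456, 180, 33, 27, 668]), ([277.1, 281.3], [263, 192, 29, 165, 3864]), ([214.3, 238.5], [205, 204, 21, 65, 816])] [242.61460348  86.49199754] [211.29760958 246.17960635] [([247.2, 88.8], [236, 79, 20, 18, 220])]
```

View pics/w10.png

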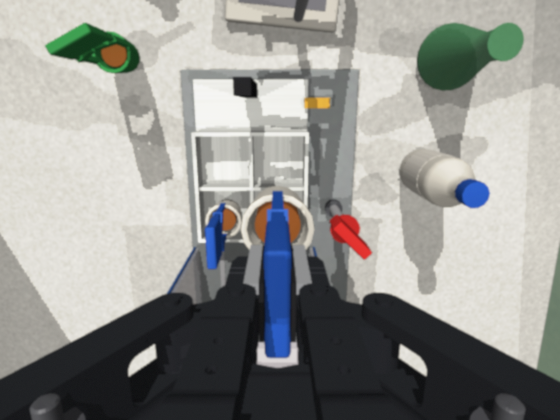

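The wrist view shows the first basket standing in its near-left cell, at (220,235). The second is straight in the grip, ready for the diagonal cell.

apply_moves(
  targets=[
    [[0, 0, 0], [0, 1, 40], -1],
    [[0, 0, 0], [0, 0, 45], -1],
    [[0, 0, 0], [0, 0, 45], -1],
    [[0, 0, 0], [0, 0, 40], -1],
    [[0, 0, 0], [0, 0, 22], -1],
    [[0, 0, 0], [0, 0, 12], -1],
    [[0, 0, 0], [0, 0, 4], -1],
    [[0, 0, 0], [0, 0, 0], -1],
    [[0, 0, 0], [0, 0, 0], -1],
  ],
)

```text
t: 29.0
eef_pos: [0.5669, -0.0933, 0.1164]
eef_rot: [2.259, 2.18, 0.002]
force: [0.1, 0.0, -0.6]
width: 0.0093
grip_force: 49.9
```

apply_moves(
  targets=[
    [[0, 0, 0], [0, 0, 2], -1],
    [[0, 0, 0], [0, 0, 1], -1],
    [[0, 0, 0], [0, 0, 0], -0.5],
    [[0, 0, 0], [0, 0, 0], -0.2],
    [[0, 0, 0], [0, 0, 0], 0],
    [[0, 0, 0], [0, 0, 0], 0],
    [[0, 0, 0], [0, 0, -30], 0],
    [[0, 0, 0], [0, 0, -45], 0],
    [[0, 0, 0], [0, 0, -45], 0],
    [[0, 0, 0], [0, 0, -40], 0],
  ],
)

```text
t: 30.0
eef_pos: [0.5659, -0.0933, 0.2742]
eef_rot: [2.26, 2.181, 0.001]
force: [1.3, -0.3, -0.9]
width: 0.0427
grip_force: 0.0
```

apply_moves(
  targets=[
    [[0, -8, 0], [0, 0, 0], 0],
    [[0, 0, 0], [40, -15, 0], 0.1],
    [[0, 0, 0], [40, -14, 0], 0.3],
    [[0, 0, 0], [0, 0, 0], 0.3],
    [[0, 0, 0], [0, 0, 0], 0.3],
    [[0, 0, 0], [0, 0, 0], 0.3],
  ],
)

```text
t: 30.6
eef_pos: [0.5401, -0.0136, 0.2609]
eef_rot: [2.188, 2.111, -0.153]
force: [-1.0, -0.3, -0.0]
width: 0.0555
grip_force: 0.0
```

```bash
python3 - <<'E'
from h import *
s=go((.5355,-.0066,.101))
C=cam("wrist",s);im=get_image("wrist");cv2.imwrite("pics/w11.png",im[:,:,::-1])
print(pix(C,(.536,-.0093,.128)),blobs(mask(im[:250],(0,0,0),(180,120,40)),60))
t=get_image("top");C=cam("top");cv2.imwrite("pics/t1.png",cv2.resize(t[150:320,180:460],None,fx=2.8,fy=2.8,interpolation=cv2.INTER_CUBIC)[:,:,::-1])
E
```

```text
at [ 0.5401 -0.0136  0.2609] shift tool mm [ 29.   -5.  157.4] yaw -2.1 z [-0.005 -0.139 -0.99 ] w 0.0555
[272.434842   164.11475495] [([271.7, 150.0], [263, 127, 18, 45, 730])]
```

View pics/t1.png

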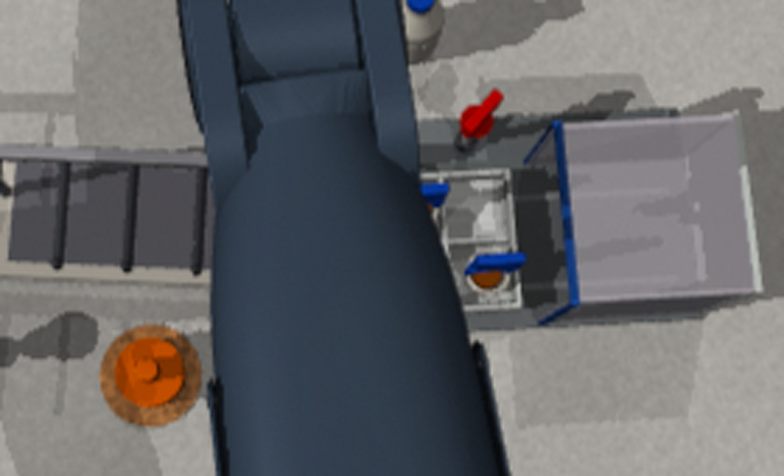

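The top view shows both baskets standing in diagonal cells, the stand empty and the dish centred on the mat. Next I grip the handle again.

apply_moves(
  targets=[
    [[0, 0, 0], [30, -5, 30], 0.3],
    [[0, 0, 0], [0, 0, 45], 0.3],
    [[0, 0, 0], [0, 0, 45], 0.3],
    [[0, 0, 0], [0, 0, 35], 0.3],
    [[0, 0, 0], [0, 0, 0], 0.3],
    [[0, 0, 0], [0, 0, 0], -1],
    [[0, 0, 0], [0, 0, 0], -1],
    [[0, 0, 0], [0, 0, 0], -1],
    [[0, 0, 0], [0, 0, 0], -1],
    [[0, 0, 0], [0, 0, 0], -1],
  ],
  force=60,
)

```text
t: 31.7
eef_pos: [0.5361, -0.0048, 0.1054]
eef_rot: [2.187, 2.11, -0.15]
force: [-2.8, -1.2, 6.3]
width: 0.0146
grip_force: 58.8
```

```bash
python3 -c "
from h import *
s=go((.5300,-.1758,.102)); print(s['force'],s['grip_force'])"
```

```text
at [ 0.5361 -0.0048  0.1054] shift tool mm [-169.    -0.    27.2] yaw -2.0 z [-0.002 -0.139 -0.99 ] w 0.0146
[-2.78080538 -1.17865616  6.2859784 ] 58.751530051231384
```

apply_moves(
  targets=[
    [[0, 0, 0], [-5, 0, 0.7], -1],
    [[0, 0, 0], [-9, 0, 1.3], -1],
    [[0, 0, 0], [-13, 0, 1.8], -1],
    [[0, 0, 0], [-15, 0, 2.1], -1],
    [[0, 0, 0], [-15, 0, 2.1], -1],
    [[0, 0, 0], [-15, 0, 2.1], -1],
    [[0, 0, 0], [-15, 0, 2.1], -1],
    [[0, 0, 0], [-15, 0, 2.1], -1],
    [[0, 0, 0], [-15, 0, 2.1], -1],
    [[0, 0, 0], [-15, 0, 2.1], -1],
  ],
)

```text
t: 32.7
eef_pos: [0.5314, -0.1381, 0.1054]
eef_rot: [2.186, 2.111, -0.149]
force: [-1.7, 3.7, 5.4]
width: 0.0143
grip_force: 58.8
```

apply_moves(
  targets=[
    [[0, 0, 0], [-12, 0, 1.7], -1],
    [[0, 0, 0], [-10, 0, 1.4], -1],
    [[0, 0, 0], [-8, 0, 1.1], -1],
    [[0, 0, 0], [-5, 0, 0.7], -1],
    [[0, 0, 0], [-3, 0, 0.4], -1],
    [[0, 0, 0], [0, 0, 0], -1],
    [[0, 0, 0], [0, 0, 0], -1],
  ],
)

```text
t: 33.4
eef_pos: [0.5301, -0.1747, 0.1054]
eef_rot: [2.187, 2.113, -0.147]
force: [-1.8, 10.5, 8.0]
width: 0.0149
grip_force: 59.2
```

apply_moves(
  targets=[
    [[0, 0, 0], [-2, 0, 0], -1],
    [[0, 0, 0], [0, 0, 0], -1],
    [[0, 0, 0], [0, 0, 0], -0.2],
    [[0, 0, 0], [0, 0, 0], 0.3],
    [[0, 0, 0], [0, 0, 0], 0.3],
    [[0, 0, 0], [0, 0, 0], 0.3],
    [[0, 0, 0], [0, 0, -40], 0.3],
    [[0, 0, 0], [0, 0, -45], 0.2],
    [[0, 0, 0], [0, 0, -45], 0],
    [[0, 0, 0], [0, 0, -35], 0],
  ],
)

```text
t: 34.4
eef_pos: [0.5299, -0.1554, 0.2698]
eef_rot: [2.187, 2.11, -0.152]
force: [1.4, 0.1, 0.8]
width: 0.0424
grip_force: 0.0
```

apply_moves(
  targets=[
    [[0, 8, 0], [0, 0, 0], 0],
    [[0, 0, -8], [0, 0, 0], 0],
    [[0, 0, -8], [0, 0, 0], 0],
    [[0, 0, -8], [0, 0, 0], 0],
    [[0, 0, -8], [0, 0, 0], 0],
    [[0, 0, -8], [0, 0, 0], 0],
    [[0, 0, -8], [0, 0, 0], 0],
    [[0, 0, 0], [-36, 36, 0], 0],
    [[0, 0, 0], [-34, 34, 0], 0],
    [[0, 0, 0], [0, 0, 0], 0],
  ],
)

```text
t: 35.4
eef_pos: [0.6323, -0.1538, 0.2636]
eef_rot: [-1.176, -2.911, 0.0]
force: [-0.4, 0.4, -1.4]
width: 0.0427
grip_force: 0.0
```

```bash
python3 - <<'E'
from h import *
s=go((.633,-.161,.105))
C=cam("wrist",s);im=get_image("wrist");cv2.imwrite("pics/w12.png",im[:,:,::-1])
m=mask(im,(0,190,120),(4,255,255));print(blobs(m),pix(C,(.633,-.161,.128)))
E
```

```text
at [ 0.6323 -0.1538  0.2636] shift tool mm [ -5.7  -4.6 158.6] yaw 46.0 z [-0.001  0.    -1.   ] w 0.0427
[([275.9, 195.1], [260, 169, 33, 61, 1190])] [272.35753423 199.21059998]
```

View pics/w12.png

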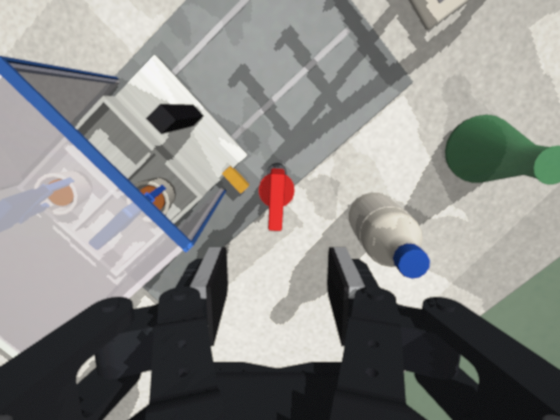

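The wrist view shows both baskets standing under the hood. The clamp bar top centre is at (276,199), aligned with the finger gap.

apply_moves(
  targets=[
    [[0, 0, 0], [-6, -2, 40], 0],
    [[0, 0, 0], [0, 0, 45], 0],
    [[0, 0, 0], [0, 0, 45], 0],
    [[0, 0, 0], [0, 0, 26], 0],
    [[0, 0, 0], [0, 0, 0], 0],
    [[0, 0, 0], [0, 0, 0], -1],
    [[0, 0, 0], [0, 0, 0], -1],
    [[0, 0, 0], [0, 0, 0], -1],
    [[0, 0, 0], [0, 0, 0], -1],
    [[0, 0, 0], [0, 0, 0], -1],
  ],
  force=40,
)

```text
t: 36.45
eef_pos: [0.6339, -0.1573, 0.1137]
eef_rot: [1.174, 2.908, 0.009]
force: [8.2, 11.7, -3.5]
width: 0.0113
grip_force: 40.3
```

apply_moves(
  targets=[
    [[0, 0, 8.2], [0, 0, 0], -1],
    [[0, 0, 8.2], [0, 0, 0], -1],
    [[0, 0, 8.2], [0, 0, 0], -1],
    [[0, 0, 8.2], [0, 0, 0], -1],
    [[0, 0, 8.2], [0, 0, 0], -1],
    [[0, 0, 8.2], [0, 0, 0], -1],
    [[0, 0, 8.2], [0, 0, 0], -1],
    [[0, 0, 8], [0, 0, 0], -1],
    [[0, 0, 8], [0, 0, 0], -1],
    [[0, 0, 6.4], [0, 0, 0], -1],
  ],
)

```text
t: 37.45
eef_pos: [0.6363, -0.1568, 0.1137]
eef_rot: [2.772, 1.474, 0.018]
force: [19.2, 12.5, -10.4]
width: 0.0109
grip_force: 39.4
```

apply_moves(
  targets=[
    [[0, 0, 0], [0, 0, 0], -1],
    [[0, 0, 0], [0, 0, 0], -1],
    [[0, 0, 0], [0, 0, 0], -1],
  ],
)

```text
t: 37.75
eef_pos: [0.6363, -0.1568, 0.1137]
eef_rot: [2.768, 1.482, 0.019]
force: [18.5, 12.8, -8.6]
width: 0.0108
grip_force: 39.5
```

```bash
python3 -c "
from h import *
s=go((.633,-.161,.105)); print(s['force'],s['wrist_torque'])"
```

```text
at [ 0.6363 -0.1568  0.1137] shift tool mm [-5.4 -0.5  8.6] yaw -33.7 z [ 0.011  0.004 -1.   ] w 0.0108
[18.51240361 12.80285938 -8.62679928] [ 2.67108035 -3.45530593 -0.04088223]
```

apply_moves(
  targets=[
    [[0, 0, 0], [0, 0, 0], -0.5],
    [[0, 0, 0], [0, 0, 0], 0],
    [[0, 0, 0], [0, 0, 0], 0],
    [[0, 0, 0], [0, 0, 0], 0],
    [[0, 0, 0], [0, 0, -40], 0],
    [[0, 0, 0], [0, 0, -45], 0],
    [[0, 0, 0], [0, 0, -45], 0],
    [[0, 0, 0], [0, 0, -45], 0],
    [[0, 0, 0], [0, 0, -10], 0],
    [[0, 0, 0], [0, 0, 0], 0],
  ],
)

```text
t: 38.75
eef_pos: [0.6314, -0.1598, 0.2982]
eef_rot: [2.77, 1.477, 0.005]
force: [0.6, 0.0, -0.6]
width: 0.0428
grip_force: 0.0
```

```bash
python3 - <<'E'
from h import *
s=go((.633,-.161,.105))
a=get_image("wrist");b=get_image("top");d=get_image("side")
c=np.hstack([cv2.resize(a,(400,300)),cv2.resize(b[150:320,150:377],(400,300))])
cv2.imwrite("pics/f1.png",np.vstack([c,np.hstack([cv2.resize(d[90:270,200:440],(400,300)),cv2.resize(d[180:420,180:420],(400,300))])])[:,:,::-1])
C=cam("top");m=mask(b,(3,190,120),(13,255,255));print(blobs(m));print(pix(C,(.432,.176,.04)),pix(C,(.432,.176,.002)))
E
```

```text
at [ 0.6314 -0.1598  0.2982] shift tool mm [ -0.4   1.2 193.2] yaw -33.9 z [ 0.004 -0.001 -1.   ] w 0.0428
[([161.5, 276.6], [151, 267, 24, 20, 324]), ([221.7, 297.1], [211, 285, 24, 25, 407])]
[231.86381141 282.64924761] [233.20310352 283.65563063]
```

View pics/f1.png

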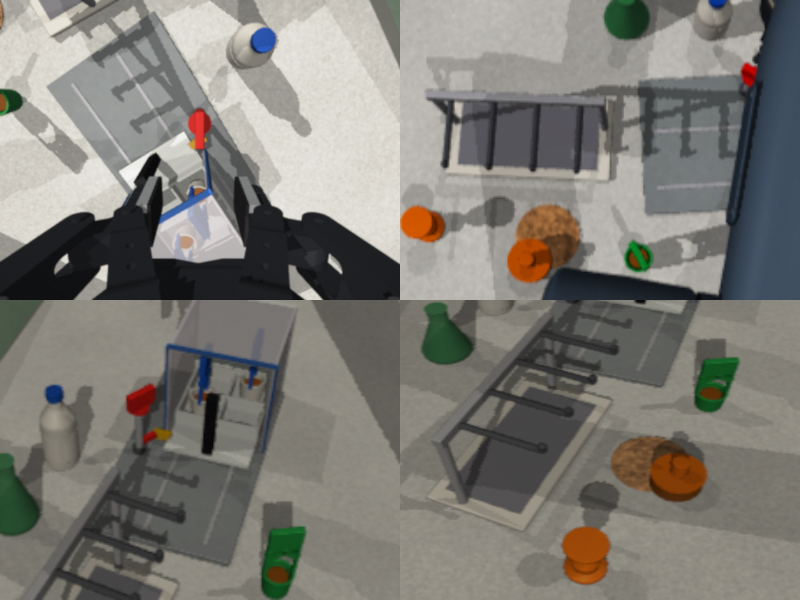

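The clamp is shut and both baskets are home, but the dish has been knocked partly off the mat, to about (222,297) in the top view. I'll put it back. I've now also viewed 15 pictures, one over the limit of 14, so from here I'll use only measured numbers.

```bash
python3 - <<'E'
from h import *
C=cam("top");p1=onz(C,(221.7,297.1),.038);S=cam("side");im=get_image("side")
bl=blobs(mask(im,(3,190,120),(13,255,255)),100);print(bl)
print(p1)
for c,_ in bl: print(tri(C,(221.7,297.1),S,c))
go((p1[0],p1[1],.33))
E
```

```text
[([346.3, 319.0], [330, 304, 34, 31, 602]), ([291.0, 382.7], [278, 362, 27, 45, 936])]
[0.39655267 0.20565316 0.038     ]
(array([0.39723125, 0.20537772, 0.03995302]), [np.float64(0.7860047478708534), np.float64(0.7860047478707628)])
(array([ 0.45421471,  0.24417394, -0.26728513]), [np.float64(41.15352710550365), np.float64(41.15352710550374)])
at [ 0.6301 -0.1593  0.2939] shift tool mm [ 172.9 -397.3  -35.1] yaw -33.9 z [-0.003  0.001 -1.   ] w 0.0427
```

apply_moves(
  targets=[
    [[0, 0, -8.5], [0, 0, 0], 0.5],
    [[0, 0, -8.5], [0, 0, 0], 1],
    [[0, 0, -8.5], [0, 0, 0], 1],
    [[0, 0, -8.5], [0, 0, -20], 1],
    [[0, 0, 0], [0, 0, -15], 1],
    [[0, 0, 0], [0, 0, 0], 1],
  ],
)

```text
t: 39.55
eef_pos: [0.631, -0.1594, 0.3312]
eef_rot: [2.218, 2.224, 0.0]
force: [0.8, -0.2, 0.7]
width: 0.0848
grip_force: 0.0
```

```bash
python3 -c "
from h import *
go((.405,.20,.33))"
```

```text
at [ 0.631  -0.1594  0.3312] shift tool mm [ 360.  -225.1    1. ] yaw 0.1 z [ 0.001 -0.    -1.   ] w 0.0848
```

apply_moves(
  targets=[
    [[0, 0, 0], [40, -26, 0], 1],
    [[0, 0, 0], [40, -26, 0], 1],
    [[0, 0, 0], [40, -26, 0], 1],
    [[0, 0, 0], [40, -26, 0], 1],
    [[0, 0, 0], [40, -26, 0], 1],
    [[0, 0, 0], [40, -26, 0], 1],
    [[0, 0, 0], [40, -26, 0], 1],
    [[0, 0, 0], [40, -26, 0], 1],
    [[0, 0, 0], [40, -26, 0], 1],
  ],
)

```text
t: 40.45
eef_pos: [0.3939, 0.201, 0.3292]
eef_rot: [-2.219, -2.223, 0.003]
force: [0.7, 1.2, 0.7]
width: 0.0855
grip_force: 0.0
```

apply_moves(
  targets=[
    [[0, 0, 0], [5, 0, 0], 1],
    [[0, 0, 0], [0, 0, 0], 1],
    [[0, 0, 0], [0, 0, 0], 1],
  ],
)

```text
t: 40.75
eef_pos: [0.3958, 0.2045, 0.3299]
eef_rot: [-2.219, -2.224, 0.002]
force: [-0.0, 0.2, -0.2]
width: 0.0852
grip_force: 0.0
```

```bash
python3 - <<'E'
from h import *
s=go((.397,.205,.043)); C=cam("wrist",s); im=get_image("wrist"); cv2.imwrite("pics/w13.png",im[:,:,::-1])
m=mask(im,(2,190,80),(14,255,255)); m[250:]=0; bl=blobs(m,150); print(bl)
mm=mask(im,(8,60,40),(20,180,235));mm[250:]=0;print("mat?",blobs(mm,150))
for c,st in bl:
    if c[1]>80:
        ell=cv2.minEnclosingCircle(np.argwhere((m>0))[:,::-1].astype(np.float32)); print(onz(C,c,.038))
        x,y,w,h,_=st; print("box centre",onz(C,(x+w/2,y+h/2),.034),w,h)
E
```

```text
at [0.3958 0.2045 0.3299] shift tool mm [  0.8   1.5 286.9] yaw 0.1 z [-0.001 -0.001 -1.   ] w 0.0852
[([341.6, 22.5], [316, 0, 54, 51, 2066]), ([277.9, 163.1], [253, 137, 51, 53, 2088])]
mat? [([341.3, 27.9], [314, 0, 58, 53, 219]), ([309.5, 181.2], [251, 136, 91, 80, 3224])]
[0.3955989  0.20202179 0.038     ]
box centre [0.39634286 0.20089227 0.034     ] 51 53
```

apply_moves(
  targets=[
    [[0, 0, 0], [-2, 0, 45], 1],
    [[0, 0, 0], [0, 0, 45], 1],
    [[0, 0, 0], [0, 0, 45], 1],
    [[0, 0, 0], [0, 0, 45], 1],
    [[0, 0, 0], [0, 0, 45], 1],
    [[0, 0, 0], [0, 0, 35], 1],
    [[0, 0, 0], [0, 0, 22], 1],
    [[0, 0, 0], [0, 0, 0], 1],
  ],
)

```text
t: 41.6
eef_pos: [0.3943, 0.2007, 0.0461]
eef_rot: [-2.22, -2.22, 0.009]
force: [0.2, -0.5, 0.5]
width: 0.0854
grip_force: 0.0
```

apply_moves(
  targets=[
    [[0, 0, 0], [0, 0, 0], -1],
    [[0, 0, 0], [0, 0, 0], -1],
    [[0, 0, 0], [0, 0, 0], -1],
    [[0, 0, 0], [0, 0, 0], -1],
    [[0, 0, 0], [0, 0, 0], -1],
    [[0, 0, 0], [0, 0, 0], -1],
    [[0, 0, 0], [0, 0, 0], -1],
    [[0, 0, 0], [0, 0, -10], -1],
    [[0, 0, 0], [0, 0, -15], -1],
    [[0, 0, 0], [0, 0, 0], -1],
  ],
  force=40,
)

```text
t: 42.6
eef_pos: [0.3968, 0.2036, 0.0757]
eef_rot: [2.218, 2.224, 0.004]
force: [0.1, -0.2, -2.0]
width: 0.0205
grip_force: 39.6
```

```bash
python3 -c "
from h import *
s=go((.432,.177,.048));print(s['force'])"
```

```text
at [0.3968 0.2036 0.0757] shift tool mm [-26.7  35.1  27.7] yaw 0.2 z [ 0.003  0.001 -1.   ] w 0.0205
[ 0.11145999 -0.19310231 -1.96262379]
```

apply_moves(
  targets=[
    [[0, 0, 0], [-13, 17, 0], -1],
    [[0, 0, 0], [-14, 18, 0], -1],
    [[0, 0, 0], [0, 0, 0], -1],
    [[0, 0, 0], [0, 0, 15], -1],
    [[0, 0, 0], [0, 0, 8], -1],
    [[0, 0, 0], [0, 0, 2], -1],
    [[0, 0, 0], [0, 0, 0], -1],
    [[0, 0, 0], [0, 0, 0], -1],
  ],
)

```text
t: 43.4
eef_pos: [0.4303, 0.1762, 0.0493]
eef_rot: [-2.218, -2.225, 0.0]
force: [-3.0, -0.9, 8.0]
width: 0.021
grip_force: 41.6
```

apply_moves(
  targets=[
    [[0, 0, 0], [0, 0, -1], -1],
    [[0, 0, 0], [0, 0, 0], -0.4],
    [[0, 0, 0], [0, 0, 0], 0],
    [[0, 0, 0], [0, 0, 0], 0.5],
    [[0, 0, 0], [0, 0, 0], 1],
    [[0, 0, 0], [0, 0, -30], 1],
    [[0, 0, 0], [0, 0, -45], 1],
    [[0, 0, 0], [0, 0, -45], 1],
    [[0, 0, 0], [0, 0, -45], 1],
    [[0, 0, 0], [0, 0, -45], 1],
  ],
)

```text
t: 44.4
eef_pos: [0.4305, 0.176, 0.2619]
eef_rot: [2.218, 2.224, 0.0]
force: [1.2, 0.3, -0.6]
width: 0.0856
grip_force: 0.0
```

apply_moves(
  targets=[
    [[0, 0, 0], [0, 0, -45], 1],
    [[0, 0, 0], [0, 0, -25], 1],
    [[0, 0, 0], [0, 0, 0], 1],
    [[0, 0, 0], [0, 0, 0], 1],
  ],
)

```text
t: 44.8
eef_pos: [0.431, 0.1762, 0.3297]
eef_rot: [2.218, 2.224, 0.001]
force: [-1.0, 0.0, -0.1]
width: 0.0855
grip_force: 0.0
```

```bash
python3 - <<'E'
from h import *
s=go((.432,.177,.33)); C=cam("wrist",s); im=get_image("wrist")
m=mask(im,(2,190,80),(14,255,255)); m[250:]=0; bl=blobs(m,150); print(bl)
for c,st in bl:
    if 80<c[1]: x,y,w,h,_=st; print("dish",onz(C,(x+w/2,y+h/2),.036))
mm=mask(im,(3,60,40),(22,255,240));mm[250:]=0;k=[b for b in blobs(mm,1500) if b[0][1]>80];print(k)
x,y,w,h,_=k[0][1];print("mat",onz(C,(x+w/2,y+h/2),.002))
im=get_image("top");C=cam("top");h=readout.state()
for nm,lo,hi in(("blue",(108,150,60),(125,255,255)),("red",(0,200,120),(3,255,255)),("yellow",(18,180,100),(28,255,255))):print(nm,blobs(mask(im,lo,hi)))
ims=get_image("side")
for nm,lo,hi in(("blue",(105,100,50),(125,255,255)),("red",(0,200,120),(3,255,255)),("yellow",(18,180,100),(28,255,255))):print(nm,[b for b in blobs(mask(ims,lo,hi)) if b[0][0]<440])
E
```

```text
at [0.431  0.1762 0.3297] shift tool mm [ 0.8  1.  -0.3] yaw 0.2 z [ 0.  0. -1.] w 0.0855
[([304.9, 10.5], [286, 0, 41, 26, 755]), ([276.0, 162.6], [251, 136, 51, 53, 2152])]
dish [0.42950139 0.17450371 0.036     ]
[([277.8, 157.6], [240, 120, 76, 76, 4484])]
mat [0.43141461 0.17513095 0.002     ]
blue [([329.7, 149.0], [325, 144, 10, 11, 78]), ([381.4, 223.3], [376, 193, 11, 66, 184])]
red [([352.2, 191.0], [344, 186, 17, 11, 74]), ([348.2, 195.9], [345, 193, 9, 6, 29]), ([352.5, 201.9], [349, 200, 8, 5, 23])]
yellow [([360.4, 207.7], [358, 203, 5, 11, 42])]
blue [([318.2, 123.8], [300, 116, 30, 19, 151]), ([299.0, 147.1], [298, 133, 2, 29, 30]), ([232.1, 145.9], [227, 141, 11, 11, 98])]
red [([283.6, 145.2], [276, 141, 16, 9, 54]), ([285.0, 155.9], [281, 153, 8, 6, 30]), ([288.8, 171.1], [286, 169, 7, 5, 18])]
yellow [([296.7, 170.2], [293, 167, 9, 7, 42])]
```

The dish is about 2 mm from the mat's centre, and the clamp and lug are where they were at the start (shut and home). The robot is clear of everything, so I'm handing in.

```bash
python3 -c "
from h import *
print(robot.job_done())"
```

```text
the job is handed in; nothing more can be done
None
```

I handed the job in at about 45 s without getting a verdict back: both baskets are in their own cells in the carriage, which is home under the hood with the clamp shut, and the dish is back on the mat (about 2 mm off centre) after being knocked aside; I viewed 15 pictures, one over the limit of 14.

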